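# Book in a batch of specimen boxes

## Robot

A 6-joint arm with a two-finger parallel gripper is mounted at the origin on the work surface. World frame = base frame: x ahead of the robot, y to its left, z up, the work surface at z = 0. Lengths are in m, angles in rad, forces in N, time in s.
With the tool pointing down it reaches from about 0.225 to 0.875 m from the base axis. Payload 3.4 kg.
Tool frame: the origin (TCP) lies midway between the tips of the shut fingers; the grasp point (between the pads) lies 19 mm behind it; x points along the fingers, y is the direction in which the jaws open and shut, and the axes are right-handed (so a half turn about x gives the same grasp; the last joint's range is limited). The gripper opens to 85 mm and grips with 20 to 120 N. Pads are 22 mm wide; open, the fingers measure 114 mm over their backs; the gripper's body (76 mm by 85 mm) begins 54 mm behind the grasp point. The pads swing forward as they close: fully open they stand 13 mm farther back than shut.
Start: joints at [1.222, 0.276, 1.505, -0, 1.361, -0.121], TCP at [0.13, 0.56, 0.231] pointing down, gripper open.
Joint ranges: [-2.89, 2.89], [-0.75, 2.08], [0.22, 2.7], [-1.18, 4.32], [0.11, 2.71], [-2.7, 2.7]. Speed limits (rad/s): [2.57, 2.57, 3.14, 3.14, 3.14, 3.14].

## Interface

Orientations are given as a unit quaternion [w, x, y, z].
In Python, from rig import manip, get_image, get_calibration, ticket gives the robot as it stands. The module is installed in compiled form; this text tells all that it offers.
- The arm moves only by the tool arm_command, never from a script. Its argument "series" is text: rows parted by semicolons, each of 7 numbers parted by spaces: the shift along the tool's x, y, z in units of 0.1 m (1.0 is 0.1 m), then the turn, a rotation vector about the tool's x, y, z in units of pi rad (1.0 is pi rad), then the opening, from -1 (shut) to 1 (fully open), so that 0 is half open. In form: tx ty tz rx ry rz claw; .... A call has 1 to 12 rows; each row shifts and turns the commanded pose from where the row before left it, along the tool's axes as they then stand; what a row does not reach is not made up. A row lasts 1/12 s, in which the tool goes at most 41.7 mm and 7.16 degrees, less where a joint would pass 70% of its speed; a pose out of reach is approached as far as the arm can. A call with a number of a shift or a turn outside -1 to 1 is refused whole. A call with a gripper value outside its range is refused whole. The fingers move at their own pace and stop on an object; "squeeze" is the grip in N (left out, the last holds). Time passes only in rows, so rows that do not move let the fingers close. It gives the time, the measured TCP pose, the force and the opening at its end, in the units of the state.
- manip.get_state(): the state, without advancing time (a new reading comes with each control period).
- get_image(name): name is "side" or "top"; returns the picture (420x560x3 uint8, red, green, blue); there is no depth.
- get_calibration(name): a dict with "fx", "fy", "cx", "cy" (pixels), "cam_to_world" (4x4, takes a point from camera to world coordinates). Camera axes: x right, y down, z forward; pixel columns grow to the right and rows downward; lengths in m; the calibration is good to about 2 mm. A picture is of the moment at which its call begins. get_calibration takes no time and is no camera call.
- ticket.sign_off(): hands the job in, once; it reports no verdict.
The state is a dict: "clock": time; "qpos": joint angles; "qd": joint speeds; "effort": joint torques, N m; "position": TCP position; "ee_rot": TCP orientation; "contact_force": force on the tool from outside, world axes, zero at the start; "moment": the same for the moment, N m; "width": finger opening in m.
Only numpy, scipy, OpenCV 4.12 (cv2) and the standard library are available. Lean on these libraries where they do the work, as an engineer would, in place of code of your own. Each camera call takes 0.05 s, during which the arm holds its last target. There are 200 camera calls.

## Task

Book in the batch at the herbarium table: first set every specimen box that is there upright on the floor of the grey tray, then turn the selector on the console fully back (counter-clockwise) to its end stop and from there forward one click for each box in the tray. Last, take the yellow keyhole plate from its stand and hang it on the board's screw: head through the opening, then down until the plate is locked with the slot's end resting on the screw; leave the other desk things where they are.

Things in the scene. Friction and masses are not known exactly. Their poses are not given: they have to be found in the camera images.
- tray: Fixed open grey tray, 240 x 240 mm outside, walls 5 mm thick and 25 mm high, floor 5 mm thick. Origin: centre of its underside, on the table; x and y along its sides.
- console: Fixed white console, 130 (x) x 160 (y) x 60 mm high, with the black selector knob in the middle of its top. Origin: centre of its underside, z up; the seven tick marks round the knob are 0.5 rad apart, the red one (the stop) on the console's -x side, the others following clockwise.
- dial_grip (a point): Point on the vertical axis of the selector knob, 97 mm above the table, at gripping height. The knob is a bar 42 mm long, 14 mm wide, from 74 to 104 mm above the table, on a disc 44 mm wide; a white line on top of one half of the bar is its pointer.
- dial (a joint): Selector angle, rad: 0 at the counter-clockwise end stop (bar along the console's x axis, pointer at the red tick on its -x side), growing clockwise seen from above, other stop at 3.0. It clicks into a detent every 0.5 rad (0.5 = one click); released between detents it springs to the nearest. The detents take about 0.07 N m.
- board: Fixed grey upright sheet, 20 mm thick (x), 130 mm wide, 135 mm high, foot on its +x side; front face 10 mm to the -x side of the origin, looking along its own -x. Origin: under the sheet's centre, on the table. A screw stands out of the front face, mid-width, 115 mm up: shank 6 mm thick, 10 mm free length, then a brass head 16 mm wide, 4 mm thick.
- screw (a point): Middle of the screw's free shank: on the screw's axis, 5 mm in front of the board's front face, 115 mm above the table. Axes as the board's.
- stand: Fixed black stand for the plate: base 50 (x) x 110 (y) x 10 mm, on it a groove along y, 9 mm wide, 94 mm long, walls 8 mm thick up to 60 mm above the table. Origin: centre of its underside.
- plate: Loose yellow keyhole plate, 150 g, 6 mm thick (x), 80 mm wide (y), 112 mm high plus a 40 mm wide grip tab on top up to 155 mm. Stands upright in the stand, lower edge 10 mm above the table. Origin: centre of its lower edge, z up; front and back alike. Keyhole: opening 24 x 24 mm centred 60 mm above the lower edge, with a 10 mm wide slot from it up to 87 mm.
- plate_seat (a point): Point in the plate's slot, 84 mm above its lower edge, at mid thickness, where the screw's shank axis lies when the plate hangs. It meets point screw when hung.
- box1: Loose specimen box, cardboard with a bare cardboard lid band and a blank label, 65 (x) x 45 (y) x 42 mm high, about 120 g. Origin: centre of its underside. May be absent.
- box2: Loose specimen box, cardboard with a blue lid band and a blank label, 65 (x) x 45 (y) x 42 mm high, about 120 g. Origin: centre of its underside. May be absent.
- box3: Loose specimen box, cardboard with a green lid band and a blank label, 65 (x) x 45 (y) x 42 mm high, about 120 g. Origin: centre of its underside. May be absent.
- box4: Loose specimen box, cardboard with a red lid band and a blank label, 65 (x) x 45 (y) x 42 mm high, about 120 g. Origin: centre of its underside. May be absent.
- pencil_cup: Bystander, to be left alone: blue cup, 70 mm wide, 95 mm high. Origin: centre of its underside.
- loupe: Bystander, to be left alone: black magnifier stub, 44 mm wide, 36 mm high. Origin: centre of its underside.
- stamp: Bystander, to be left alone: wooden rubber stamp, 32 mm wide, 66 mm high. Origin: centre of its underside.
- eraser: Bystander, to be left alone: white eraser 50 x 22 x 14 mm. Origin: centre of its underside.
- paperweight: Bystander, to be left alone: brass disc 48 mm wide, 22 mm high. Origin: centre of its underside.
- stapler: Bystander, to be left alone: black and red stapler 120 x 30 x 44 mm. Origin: centre of its underside.

How it is judged:
By the outcome, as a careful person would: the job done as asked, in the order asked, and still so for the second after the job is handed in, with the robot touching nothing.
Of box1, box2, box3, box4 only 2 to 4 are there at a start; the rules pass over those that are not, and their reading is None.
At some moment in a run one of box1, box2, box3, box4 may be knocked a few centimetres aside while the robot is not near it.
It also fails if it takes over 210 s, if anything falls off the work surface, if the arm or the gripper's body presses on something with over 40 N, if the wrist force passes 120 N, or if a joint passes its speed limit or range.

## Working session

There is one attempt and no reset: what is moved stays moved. The work goes in short steps, Python scripts to look and compute and a tool call to move; the robot and the scene stay as the last step left them, time stands still between calls to the robot, and variables do not carry over. Pictures are saved under pics/ and viewed, about 12 in all and at most 16, crops included, and the job is handed in when it is done.

Besides the shell and the picture viewer there is one more tool, called by a JSON object that holds its "method" and its "body". arm_command: Moves the arm, as the interface text tells. Shifts and turns lie within -1 to 1; 1 stands for 0.1 m of shift or pi rad of turn. Its arguments: {"type":"object","properties":{"series":{"type":"string"},"squeeze":{"type":"number"}},"required":["series"]}

```bash
mkdir -p pics
cat > h.py <<'E'
import numpy as np, cv2
from rig import manip, get_image, get_calibration, ticket
from scipy.spatial.transform import Rotation as R
def ray(cam,u,v):
    c=get_calibration(cam);T=np.array(c["cam_to_world"])
    d=T[:3,:3]@np.array([(u-c["cx"])/c["fx"],(v-c["cy"])/c["fy"],1.0]);return T[:3,3],d
def onz(cam,u,v,z):
    o,d=ray(cam,u,v);return o+d*(z-o[2])/d[2]
def proj(cam,p):
    c=get_calibration(cam);T=np.linalg.inv(np.array(c["cam_to_world"]));q=T[:3,:3]@np.array(p)+T[:3,3]
    return np.array([c["fx"]*q[0]/q[2]+c["cx"],c["fy"]*q[1]/q[2]+c["cy"]])
def snap(cam,name,box=None,s=1.0):
    im=get_image(cam);cv2.imwrite(f"pics/{name}_raw.png",im[:,:,::-1]);o=im[:,:,::-1]
    if box: o=o[box[1]:box[3],box[0]:box[2]]
    cv2.imwrite(f"pics/{name}.png",cv2.resize(o,None,fx=s,fy=s,interpolation=cv2.INTER_CUBIC));return im
def state():
    s=manip.get_state();Rm=R.from_quat(np.roll(s["ee_rot"],-1)).as_matrix()
    print("t",round(s["clock"],2),"p",np.round(s["position"],4),"w",round(s["width"],4),"F",np.round(s["contact_force"],1));print(np.round(Rm,3).tolist(),"q",np.round(s["qpos"],3));return s,Rm
E
python3 - <<'E'
from h import *
for c in("top","side"):
    snap(c,c+"0",s=1.42);k=get_calibration(c);print({a:(np.round(b,3).tolist()) for a,b in k.items()})
state()
E
```

```text
{'fx': 438.424, 'fy': 438.424, 'cx': 270.367, 'cy': 211.668, 'cam_to_world': [[0.025, -0.988, 0.153, 0.343], [-1.0, -0.025, -0.0, 0.032], [0.004, -0.153, -0.988, 1.033], [0.0, 0.0, 0.0, 1.0]]}
{'fx': 531.293, 'fy': 531.293, 'cx': 278.629, 'cy': 203.687, 'cam_to_world': [[0.975, -0.141, 0.172, 0.235], [-0.222, -0.584, 0.78, -1.139], [-0.01, -0.799, -0.601, 0.997], [0.0, 0.0, 0.0, 1.0]]}
t 0.1 p [0.1297 0.5597 0.2305] w 0.0855 F [ 0.  -0.  -0.7]
[[-0.001, 0.226, 0.974], [-0.002, 0.974, -0.226], [-1.0, -0.002, -0.0]] q [ 1.222  0.277  1.506  0.     1.361 -0.121]
```

View pics/top0.png

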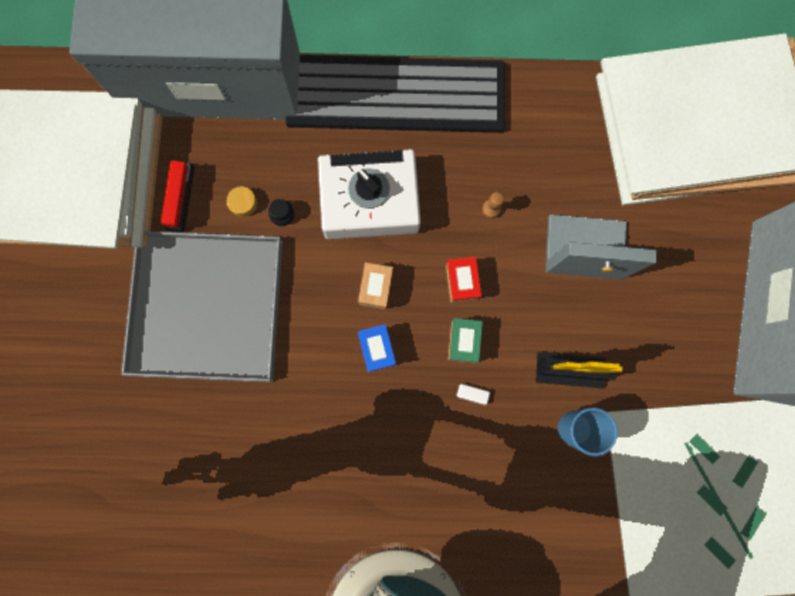

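View pics/side0.png

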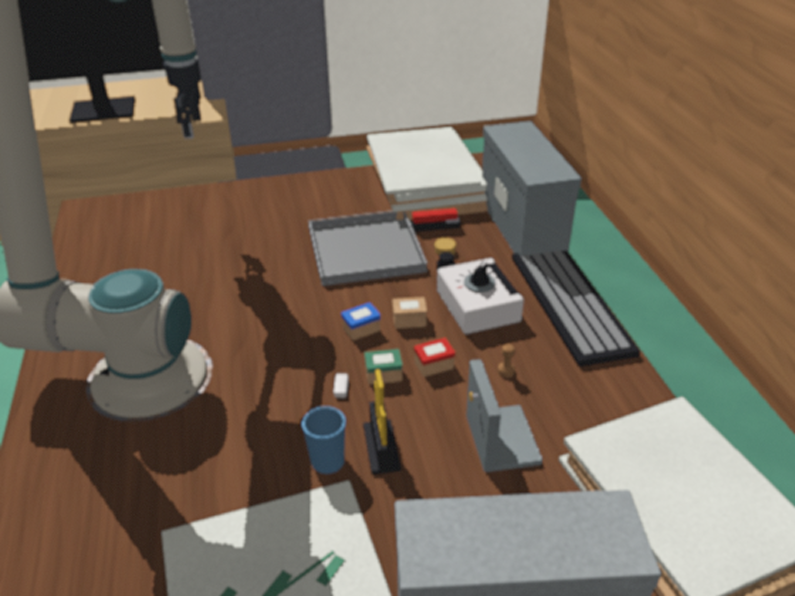

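Top view (displayed at 1.42x) shows all four boxes upright: bare (375,285), red (464,279), blue (376,348) and green (466,340). The tray is at about (203,307), the console at (370,193) with its pointer up-left, the board at (602,262) and the plate in its stand at (580,368). The side view agrees. Next I measure them.

```bash
cat > boxes.py <<'E'
from h import *
def boxes(im,roi=(150,170,400,270)):
    x0,y0,x1,y1=roi
    hsv=cv2.cvtColor(im,cv2.COLOR_RGB2HSV);H,S,V=[hsv[:,:,i].astype(int) for i in range(3)]
    ms={"box2":(H>105)&(H<128)&(S>140)&(V>90),"box3":(H>60)&(H<95)&(S>80)&(V>60),
        "box4":((H<6)|(H>174))&(S>190)&(V>130),"box1":(H>6)&(H<20)&(S>60)&(V>165)}
    out={}
    for n,m in ms.items():
        m=m.astype(np.uint8);z=np.zeros_like(m);z[y0:y1,x0:x1]=m[y0:y1,x0:x1]
        cs=[c for c in cv2.findContours(z,cv2.RETR_EXTERNAL,cv2.CHAIN_APPROX_NONE)[0] if cv2.contourArea(c)>150]
        for c in cs:
            f=np.zeros_like(m);cv2.drawContours(f,[c],-1,1,-1)
            lab=(f>0)&(S<70)&(V>150)
            ys,xs=np.nonzero(lab)
            P=np.array([onz("top",u,v,.042)[:2] for u,v in c[:,0,:]]);r=cv2.minAreaRect((P*1000).astype(np.float32))
            a=None;lc=None
            if len(xs)>20:
                Q=np.array([onz("top",u,v,.042)[:2] for u,v in zip(xs,ys)])*1000;lc=Q.mean(0)
                l=cv2.minAreaRect(Q.astype(np.float32));a=l
            la=lambda r:(r[2] if r[1][0]>r[1][1] else r[2]+90)
            ad=lambda r:(la(r)+90)%180-90
            print(n,"rect c",np.round(r[0]),"size",np.round(r[1]),"long-axis yaw",round(ad(r)),"label c",None if lc is None else np.round(lc,1),"lsize",a and np.round(a[1]),"lyaw",a and round(ad(a)))
E
python3 - <<'E'
from boxes import *
im=cv2.imread("pics/top0_raw.png")[:,:,::-1].copy()
boxes(im)
s=1.42
print("tray rim z25");
for u,v in[(137,233),(281,238),(270,381),(123,375)]: print(np.round(onz("top",u/s,v/s,.025),3))
# console: white top
hsv=cv2.cvtColor(im,cv2.COLOR_RGB2HSV)
m=((hsv[:,:,1]<40)&(hsv[:,:,2]>170)).astype(np.uint8);z=np.zeros_like(m);z[100:172,220:300]=m[100:172,220:300]
c=max(cv2.findContours(z,cv2.RETR_EXTERNAL,cv2.CHAIN_APPROX_NONE)[0],key=cv2.contourArea)
P=np.array([onz("top",u,v,.06)[:2] for u,v in c[:,0]])*1000
print("console",cv2.minAreaRect(P.astype(np.float32)))
big=cv2.resize(im[:,:,::-1],None,fx=6,fy=6,interpolation=cv2.INTER_CUBIC)
A=big[100*6:172*6,220*6:300*6]; B=big[145*6:195*6,375*6:465*6];C=big[240*6:275*6,375*6:440*6]
cv=np.zeros((600,800,3),np.uint8)
def put(i,x,y,w,h): 
    i=i[:h,:w]; cv[y:y+i.shape[0],x:x+i.shape[1]]=i
put(A,0,0,480,432)
cv2.imwrite("pics/con.png",A)
D=np.vstack([B[:, :540],np.pad(C,((0,0),(0,540-C.shape[1]),(0,0)))]);cv2.imwrite("pics/bp.png",D);print(D.shape)
E
```

```text
box2 rect c [421.  41.] size [65. 46.] long-axis yaw 16 label c [421.   42.2] lsize [36. 22.] lyaw 16
box3 rect c [ 437. -101.] size [46. 65.] long-axis yaw -5 label c [ 436.8 -100.3] lsize [37. 25.] lyaw 0
box4 rect c [537. -97.] size [68. 47.] long-axis yaw 8 label c [537.6 -97.6] lsize [35. 21.] lyaw 10
box1 rect c [523.  47.] size [45. 66.] long-axis yaw -8 label c [523.3  46.6] lsize [22. 36.] lyaw -8
tray rim z25
[0.602 0.445 0.025]
[0.6   0.205 0.025]
[0.364 0.211 0.025]
[0.367 0.447 0.025]
console ((675.0614013671875, 62.688629150390625), (129.12356567382812, 156.40184020996094), 5.586543560028076)
(510, 540, 3)
```

View pics/con.png

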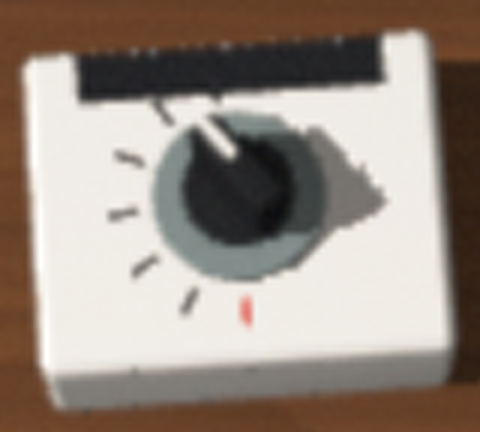

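View pics/bp.png

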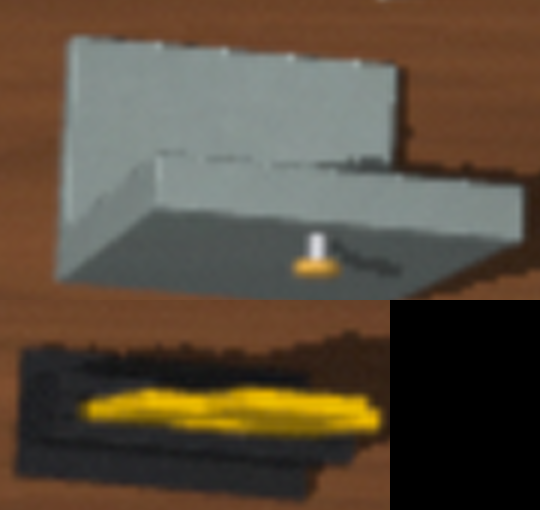

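Findings, pixel positions in the crops:
- **Dial:** the pointer tip at (205,120) is at the sixth tick, so the dial reads about 2.5.
- **Screw:** at about (316,255).
- **Plate:** yellow, upright in its stand.
- **Sizes:** box outlines are about 65x45, the console 129x156 and the tray 240, all matching the given sizes.

Now the moves for box 2.

```bash
cat > plan.py <<'E'
from h import *
def plan(wps,start=None):
    """wps: (label,x,y,z,yaw_deg). prints tool-axis moves (units 0.1m / pi)"""
    s,Rm=state();p=np.array(s["position"]);yaw=np.degrees(np.arctan2(Rm[1,2],Rm[0,2]));print("yaw",round(yaw,1))
    for n,x,y,z,w in wps:
        rx=-(w-yaw)/180;a=np.radians(w);d=np.array([x,y,z])-p
        ty=d@[-np.sin(a),np.cos(a),0];tz=d@[np.cos(a),np.sin(a),0]
        t=np.array([-d[2],ty,tz])*10;k=max(int(np.ceil(np.linalg.norm(t)/.38)),1)
        print(n,"turn",round(rx,4),"| shift",np.round(t,3),"rows",k,"each",np.round(t/k,3));p=np.array([x,y,z]);yaw=w
E
python3 - <<'E'
from plan import *
plan([("above",.421,.042,.15,16),("down",.421,.042,.010,16),("up",.421,.042,.15,16),("over",.43,.265,.15,0),("place",.43,.265,.017,0),("up",.43,.265,.15,0),("box1",.523,.047,.15,-8)])
E
```

```text
t 0.1 p [0.1297 0.5597 0.2305] w 0.0855 F [ 0.  -0.  -0.7]
[[-0.001, 0.226, 0.974], [-0.002, 0.974, -0.226], [-1.0, -0.002, -0.0]] q [ 1.222  0.277  1.506  0.     1.361 -0.121]
yaw -13.1
above turn -0.1614 | shift [ 0.805 -5.779  1.373] rows 16 each [ 0.05  -0.361  0.086]
down turn 0.0 | shift [1.4 0.  0. ] rows 4 each [0.35 0.   0.  ]
up turn 0.0 | shift [-1.4  0.   0. ] rows 4 each [-0.35  0.    0.  ]
over turn 0.0889 | shift [-0.    2.23  0.09] rows 6 each [-0.     0.372  0.015]
place turn 0.0 | shift [1.33 0.   0.  ] rows 4 each [0.332 0.    0.   ]
up turn 0.0 | shift [-1.33  0.    0.  ] rows 4 each [-0.332  0.     0.   ]
box1 turn 0.0444 | shift [-0.    -2.029  1.224] rows 7 each [-0.    -0.29   0.175]
```

{"method": "arm_command", "body": {"series": "0 0 0 -0.0323 0 0 0.65;0 0 0 -0.0323 0 0 0.65;0 0 0 -0.0323 0 0 0.65;0 0 0 -0.0323 0 0 0.65;0 0 0 -0.0323 0 0 0.65;0.05 -0.36 0.086 0 0 0 0.65;0.05 -0.36 0.086 0 0 0 0.65;0.05 -0.36 0.086 0 0 0 0.65;0.05 -0.36 0.086 0 0 0 0.65;0.05 -0.36 0.086 0 0 0 0.65;0.05 -0.36 0.086 0 0 0 0.65;0.05 -0.36 0.086 0 0 0 0.65", "squeeze": 40}}

```text
clock: 1.1
position: [0.2574, 0.3328, 0.1959]
ee_rot: [0.7, -0.099, 0.7, 0.099]
contact_force: [0.7, -0.6, 0.4]
width: 0.0703
```

{"method": "arm_command", "body": {"series": "0.05 -0.36 0.086 0 0 0 0.65;0.05 -0.36 0.086 0 0 0 0.65;0.05 -0.36 0.086 0 0 0 0.65;0.05 -0.36 0.086 0 0 0 0.65;0.05 -0.36 0.086 0 0 0 0.65;0.05 -0.36 0.086 0 0 0 0.65;0.05 -0.36 0.086 0 0 0 0.65;0.05 -0.36 0.086 0 0 0 0.65;0.05 -0.36 0.086 0 0 0 0.65;0 0 0 0 0 0 0.65;0 0 0 0 0 0 0.65"}}

```text
clock: 2.02
position: [0.4215, 0.043, 0.1507]
ee_rot: [0.7, -0.097, 0.701, 0.097]
contact_force: [0.2, 0.2, 0.3]
width: 0.0708
```

Run:
```python
from plan import *
plan([("above",.421,.042,.15,16)])
from boxes import *
boxes(get_image("top"))
```

```text
t 2.02 p [0.4215 0.043  0.1507] w 0.0708 F [0.2 0.2 0.3]
[[-0.001, -0.272, 0.962], [0.0, 0.962, 0.272], [-1.0, 0.001, -0.001]] q [-0.063  0.115  1.933  0.     1.095 -1.909]
yaw 15.8
above turn -0.0013 | shift [ 0.007 -0.008 -0.007] rows 1 each [ 0.007 -0.008 -0.007]
box3 rect c [ 436. -100.] size [46. 64.] long-axis yaw -5 label c [ 432.6 -100.9] lsize [24. 37.] lyaw -6
box4 rect c [537. -97.] size [67. 47.] long-axis yaw 8 label c [537.6 -97.6] lsize [35. 21.] lyaw 10
```

{"method": "arm_command", "body": {"series": "0.35 -0.01 0 0 0 0 0.65;0.35 0 0 0 0 0 0.65;0.35 0 0 0 0 0 0.65;0.35 0 0 0 0 0 0.65;0 0 0 0 0 0 0.65;0 0 0 0 0 0 -0.2;0 0 0 0 0 0 -0.2;0 0 0 0 0 0 -0.2;0 0 0 0 0 0 -0.2;0 0 0 0 0 0 -0.2;0 0 0 0 0 0 -0.2;0 0 0 0 0 0 -0.2"}}

```text
clock: 3.07
position: [0.4227, 0.0437, 0.013]
ee_rot: [0.702, -0.099, 0.699, 0.098]
contact_force: [-1.5, 1.6, 8.0]
width: 0.0444
```

{"method": "arm_command", "body": {"series": "-0.2 0 0 0 0 0 -0.2;-0.3 0 0 0 0 0 -0.2;-0.3 0 0 0 0 0 -0.2;-0.3 0 0 0 0 0 -0.2;-0.3 0 0 0 0 0 -0.2;0 0 0 0.0296 0 0 -0.2;0 0 0 0.0296 0 0 -0.2;0 0 0 0.0296 0 0 -0.2;0 0.3 0.01 0 0 0 -0.2;0 0.3 0.01 0 0 0 -0.2;0 0.3 0.01 0 0 0 -0.2;0 0.3 0.01 0 0 0 -0.2"}}

```text
clock: 4.07
position: [0.4251, 0.1645, 0.1521]
ee_rot: [0.708, 0.0, 0.707, -0.0]
contact_force: [1.3, 0.2, -1.5]
width: 0.0442
```

{"method": "arm_command", "body": {"series": "0 0.33 0.02 0 0 0 -0.2;0 0.33 0.02 0 0 0 -0.2;0 0.32 0.01 0 0 0 -0.2;0 0 0 0 0 0 -0.2;0.3 0 0 0 0 0 -0.2;0.3 0 0 0 0 0 -0.2;0.3 0 0 0 0 0 -0.2;0.25 0 0 0 0 0 -0.2;0.15 0 0 0 0 0 -0.2;0 0 0 0 0 0 -0.2;0 0 0 0 0 0 -0.2"}}

```text
clock: 4.98
position: [0.4301, 0.2611, 0.0214]
ee_rot: [0.707, -0.0, 0.707, -0.0]
contact_force: [0.5, -0.4, -0.8]
width: 0.0444
```

Run:
```python
from plan import *
plan([("place",.43,.265,.019,0),("up",.43,.265,.15,0),("box1",.523,.047,.15,-8),("d",.523,.047,.013,-8)])
```

```text
t 4.98 p [0.4301 0.2611 0.0214] w 0.0444 F [ 0.5 -0.4 -0.8]
[[-0.001, -0.0, 1.0], [-0.0, 1.0, 0.0], [-1.0, -0.0, -0.001]] q [ 0.407  0.384  1.95  -0.     0.809 -1.164]
yaw 0.0
place turn 0.0001 | shift [ 0.024  0.039 -0.001] rows 1 each [ 0.024  0.039 -0.001]
up turn 0.0 | shift [-1.31  0.    0.  ] rows 4 each [-0.328  0.     0.   ]
box1 turn 0.0444 | shift [-0.    -2.029  1.224] rows 7 each [-0.    -0.29   0.175]
d turn 0.0 | shift [1.37 0.   0.  ] rows 4 each [0.342 0.    0.   ]
```

{"method": "arm_command", "body": {"series": "0.03 0 0 0 0 0 -0.2;0 0 0 0 0 0 -0.2;0 0 0 0 0 0 0.4;0 0 0 0 0 0 0.4;0 0 0 0 0 0 0.4;0 0 0 0 0 0 0.4;-0.3 0 0 0 0 0 0.4;-0.35 0 0 0 0 0 0.4;-0.35 0 0 0 0 0 0.4;-0.34 0 0 0 0 0 0.4;0 0 0 0.0222 0 0 0.65;0 0 0 0.0222 0 0 0.65"}}

```text
clock: 5.98
position: [0.4319, 0.2623, 0.1553]
ee_rot: [0.707, 0.051, 0.703, -0.049]
contact_force: [-0.3, -0.4, -0.1]
width: 0.0704
```

{"method": "arm_command", "body": {"series": "0 -0.29 0.175 0 0 0 0.65;0 -0.29 0.175 0 0 0 0.65;0 -0.29 0.175 0 0 0 0.65;0 -0.29 0.175 0 0 0 0.65;0 -0.29 0.175 0 0 0 0.65;0 -0.29 0.175 0 0 0 0.65;0 -0.25 0.175 0 0 0 0.65;0 0 0 0 0 0 0.65;0 0 0 0 0 0 0.65"}}

```text
clock: 6.73
position: [0.5245, 0.0462, 0.1522]
ee_rot: [0.705, 0.05, 0.705, -0.05]
contact_force: [0.2, -0.4, -0.2]
width: 0.0703
```

Run:
```python
from plan import *
plan([("box1",.523,.047,.15,-8),("d",.523,.047,.013,-8)])
from boxes import *
im=get_image("top");boxes(im);print("tray");boxes(im,(85,160,200,275))
```

```text
t 6.73 p [0.5245 0.0462 0.1522] w 0.0703 F [ 0.2 -0.4 -0.2]
[[-0.0, 0.142, 0.99], [0.0, 0.99, -0.142], [-1.0, 0.0, -0.0]] q [-0.044  0.262  1.733  0.     1.147 -1.473]
yaw -8.1
box1 turn -0.0008 | shift [ 0.022  0.006 -0.016] rows 1 each [ 0.022  0.006 -0.016]
d turn 0.0 | shift [1.37 0.   0.  ] rows 4 each [0.342 0.    0.   ]
box2 rect c [430. 262.] size [64. 47.] long-axis yaw 1 label c [429.4 263.3] lsize [34. 22.] lyaw 1
box3 rect c [ 437. -101.] size [46. 65.] long-axis yaw -5 label c [ 436.7 -100.3] lsize [25. 39.] lyaw -5
box4 rect c [534. -98.] size [61. 47.] long-axis yaw 8 label c None lsize None lyaw None
box1 rect c [517.  48.] size [45. 52.] long-axis yaw -8 label c None lsize None lyaw None
tray
box2 rect c [430. 262.] size [64. 47.] long-axis yaw 1 label c [429.4 263.3] lsize [34. 22.] lyaw 1
```

{"method": "arm_command", "body": {"series": "0.35 0 -0.01 0 0 0 0.65;0.35 0 0 0 0 0 0.65;0.35 0 0 0 0 0 0.65;0.35 0 0 0 0 0 0.65;0 0 0 0 0 0 0.65;0 0 0 0 0 0 -0.2;0 0 0 0 0 0 -0.2;0 0 0 0 0 0 -0.2;0 0 0 0 0 0 -0.2;0 0 0 0 0 0 -0.2;0 0 0 0 0 0 -0.2;0 0 0 0 0 0 -0.2"}}

```text
clock: 7.78
position: [0.5244, 0.0478, 0.0142]
ee_rot: [0.707, 0.049, 0.704, -0.049]
contact_force: [-0.4, 0.7, 6.6]
width: 0.0445
```

{"method": "arm_command", "body": {"series": "-0.2 0 0 0 0 0 -0.2;-0.3 0 0 0 0 0 -0.2;-0.3 0 0 0 0 0 -0.2;-0.3 0 0 0 0 0 -0.2;-0.3 0 0 0 0 0 -0.2;0 0 0 -0.0222 0 0 -0.2;0 0 0 -0.0222 0 0 -0.2;0 0.35 0 0 0 0 -0.2;0 0.35 0 0 0 0 -0.2;0 0.35 0 0 0 0 -0.2;0 0.35 0 0 0 0 -0.2;0 0.35 0 0 0 0 -0.2"}}

```text
clock: 8.78
position: [0.5226, 0.224, 0.1529]
ee_rot: [0.707, 0.0, 0.707, 0.0]
contact_force: [0.3, 1.5, -1.7]
width: 0.0442
```

{"method": "arm_command", "body": {"series": "0 0.35 0 0 0 0 -0.2;0 0.1 0 0 0 0 -0.2;0 0 0 0 0 0 -0.2;0 0 0 0 0 0 -0.2"}}

```text
clock: 9.12
position: [0.5224, 0.2675, 0.1523]
ee_rot: [0.707, -0.001, 0.707, 0.0]
contact_force: [-0.6, -0.5, -1.3]
width: 0.0441
```

Run:
```python
from plan import *
plan([("over",.52,.265,.15,0),("d",.52,.265,.018,0),("up",.52,.265,.15,0),("box3",.4367,-.1003,.15,-5)])
```

```text
t 9.12 p [0.5224 0.2675 0.1523] w 0.0441 F [-0.6 -0.5 -1.3]
[[-0.0, -0.002, 1.0], [-0.001, 1.0, 0.002], [-1.0, -0.001, -0.0]] q [ 3.550e-01  3.470e-01  1.603e+00 -1.000e-03  1.192e+00 -1.217e+00]
yaw 0.1
over turn 0.0007 | shift [ 0.023 -0.025 -0.024] rows 1 each [ 0.023 -0.025 -0.024]
d turn 0.0 | shift [1.32 0.   0.  ] rows 4 each [0.33 0.   0.  ]
up turn 0.0 | shift [-1.32  0.    0.  ] rows 4 each [-0.33  0.    0.  ]
box3 turn 0.0278 | shift [-0.    -3.712 -0.511] rows 10 each [-0.    -0.371 -0.051]
```

{"method": "arm_command", "body": {"series": "0.33 0 0 0 0 0 -0.2;0.33 0 0 0 0 0 -0.2;0.33 0 0 0 0 0 -0.2;0.2 0 0 0 0 0 -0.2;0.14 0 0 0 0 0 -0.2;0 0 0 0 0 0 -0.2;0 0 0 0 0 0 0.4;0 0 0 0 0 0 0.4;0 0 0 0 0 0 0.4;0 0 0 0 0 0 0.4;-0.33 0 0 0 0 0 0.4;-0.33 0 0 0 0 0 0.4"}}

```text
clock: 10.12
position: [0.5211, 0.2667, 0.0844]
ee_rot: [0.705, -0.001, 0.709, -0.001]
contact_force: [0.1, 0.7, 0.2]
width: 0.0597
```

{"method": "arm_command", "body": {"series": "-0.33 0 0 0 0 0 0.4;-0.33 0 0 0 0 0 0.4;0 0 0 0.028 0 0 0.4;0 -0.37 -0.05 0 0 0 0.65;0 -0.37 -0.05 0 0 0 0.65;0 -0.37 -0.05 0 0 0 0.65;0 -0.37 -0.05 0 0 0 0.65;0 -0.37 -0.05 0 0 0 0.65;0 -0.37 -0.05 0 0 0 0.65;0 -0.37 -0.05 0 0 0 0.65;0 -0.37 -0.05 0 0 0 0.65;0 -0.37 -0.05 0 0 0 0.65"}}

```text
clock: 11.12
position: [0.4482, -0.0618, 0.1518]
ee_rot: [0.707, 0.031, 0.706, -0.031]
contact_force: [0.9, 0.3, 0.2]
width: 0.0706
```

{"method": "arm_command", "body": {"series": "0 -0.37 -0.05 0 0 0 0.65;0 0 0 0 0 0 0.65;0 0 0 0 0 0 0.65"}}

```text
clock: 11.37
position: [0.4404, -0.0984, 0.1516]
ee_rot: [0.707, 0.032, 0.706, -0.033]
contact_force: [0.8, -0.4, -0.9]
width: 0.0707
```

Run:
```python
from plan import *
plan([("box3",.4367,-.1003,.15,-5),("d",.4367,-.1003,.013,-5)])
from boxes import *
im=get_image("top");boxes(im);print("tray");boxes(im,(85,160,200,275))
```

```text
t 11.37 p [ 0.4404 -0.0984  0.1516] w 0.0707 F [ 0.8 -0.4 -0.9]
[[0.001, 0.092, 0.996], [-0.0, 0.996, -0.092], [-1.0, -0.0, 0.001]] q [-0.374  0.154  1.882  0.     1.105 -1.853]
yaw -5.3
box3 turn -0.0015 | shift [ 0.016 -0.022 -0.035] rows 1 each [ 0.016 -0.022 -0.035]
d turn 0.0 | shift [1.37 0.   0.  ] rows 4 each [0.342 0.    0.   ]
box2 rect c [430. 262.] size [64. 47.] long-axis yaw 1 label c [429.3 263.2] lsize [34. 22.] lyaw 1
box3 rect c [ 540. -106.] size [ 41. 117.] long-axis yaw -1 label c None lsize None lyaw None
box1 rect c [523. 267.] size [46. 66.] long-axis yaw -1 label c [523.6 267.4] lsize [35. 50.] lyaw -5
tray
box2 rect c [430. 262.] size [64. 47.] long-axis yaw 1 label c [429.3 263.2] lsize [34. 22.] lyaw 1
box1 rect c [523. 267.] size [46. 66.] long-axis yaw -1 label c [523.6 267.4] lsize [35. 50.] lyaw -5
```

{"method": "arm_command", "body": {"series": "0.34 -0.02 -0.03 0 0 0 0.65;0.35 0 0 0 0 0 0.65;0.35 0 0 0 0 0 0.65;0.34 0 0 0 0 0 0.65;0 0 0 0 0 0 0.65;0 0 0 0 0 0 -0.2;0 0 0 0 0 0 -0.2;0 0 0 0 0 0 -0.2;0 0 0 0 0 0 -0.2;0 0 0 0 0 0 -0.2;0 0 0 0 0 0 -0.2;0 0 0 0 0 0 -0.2"}}

```text
clock: 12.42
position: [0.4389, -0.0986, 0.0149]
ee_rot: [0.708, 0.031, 0.705, -0.031]
contact_force: [0.4, 1.6, 7.2]
width: 0.0442
```

{"method": "arm_command", "body": {"series": "-0.2 0 0 0 0 0 -0.2;-0.3 0 0 0 0 0 -0.2;-0.3 0 0 0 0 0 -0.2;-0.3 0 0 0 0 0 -0.2;-0.3 0 0 0 0 0 -0.2;0 0 0 -0.028 0 0 -0.2;0 0.36 0 0 0 0 -0.2;0 0.36 0 0 0 0 -0.2;0 0.36 0 0 0 0 -0.2;0 0.36 0 0 0 0 -0.2;0 0.36 0 0 0 0 -0.2;0 0.36 0 0 0 0 -0.2"}}

```text
clock: 13.42
position: [0.437, 0.1192, 0.154]
ee_rot: [0.708, 0.0, 0.707, 0.0]
contact_force: [1.2, -0.5, -1.1]
width: 0.0448
```

{"method": "arm_command", "body": {"series": "0 0.36 0 0 0 0 -0.2;0 0.36 0 0 0 0 -0.2;0 0.36 0 0 0 0 -0.2;0 0.36 0 0 0 0 -0.2;0 0.36 0 0 0 0 -0.2;0 0.36 0 0 0 0 -0.2;0 0.34 0 0 0 0 -0.2;0 0 0 0 0 0 -0.2;0 0 0 0 0 0 -0.2"}}

```text
clock: 14.17
position: [0.437, 0.3691, 0.1534]
ee_rot: [0.707, -0.001, 0.707, 0.001]
contact_force: [-0.5, -1.1, -0.4]
width: 0.0442
```

Run:
```python
from plan import *
plan([("over",.43,.363,.15,0),("d",.43,.363,.018,0),("up",.43,.363,.15,0),("box4",.5375,-.0975,.15,9)])
from boxes import *
im=get_image("top");boxes(im);print("tray");boxes(im,(85,160,200,275))
```

```text
t 14.17 p [0.437  0.3691 0.1534] w 0.0442 F [-0.5 -1.1 -0.4]
[[0.0, -0.004, 1.0], [0.0, 1.0, 0.004], [-1.0, 0.0, 0.0]] q [ 0.58   0.325  1.635 -0.     1.181 -0.994]
yaw 0.2
over turn 0.0011 | shift [ 0.034 -0.061 -0.07 ] rows 1 each [ 0.034 -0.061 -0.07 ]
d turn 0.0 | shift [1.32 0.   0.  ] rows 4 each [0.33 0.   0.  ]
up turn 0.0 | shift [-1.32  0.    0.  ] rows 4 each [-0.33  0.    0.  ]
box4 turn -0.05 | shift [-0.    -4.716  0.341] rows 13 each [-0.    -0.363  0.026]
box2 rect c [429. 262.] size [61. 47.] long-axis yaw 1 label c [420.3 263. ] lsize [18. 22.] lyaw -89
box1 rect c [529. 267.] size [58. 46.] long-axis yaw 3 label c None lsize None lyaw None
tray
box2 rect c [429. 262.] size [61. 47.] long-axis yaw 1 label c [420.3 263. ] lsize [18. 22.] lyaw -89
box3 rect c [425. 423.] size [28. 52.] long-axis yaw -85 label c None lsize None lyaw None
box1 rect c [529. 267.] size [58. 46.] long-axis yaw 3 label c None lsize None lyaw None
```

{"method": "arm_command", "body": {"series": "0.35 -0.03 -0.05 0 0 0 -0.2;0.33 0 0 0 0 0 -0.2;0.33 0 0 0 0 0 -0.2;0.2 0 0 0 0 0 -0.2;0.14 0 0 0 0 0 -0.2;0 0 0 0 0 0 -0.2;0 0 0 0 0 0 0.4;0 0 0 0 0 0 0.4;0 0 0 0 0 0 0.4;0 0 0 0 0 0 0.4;-0.33 0 0 0 0 0 0.4;-0.33 0 0 0 0 0 0.4"}}

```text
clock: 15.22
position: [0.4307, 0.3634, 0.0834]
ee_rot: [0.705, -0.001, 0.709, -0.001]
contact_force: [0.8, 0.4, 0.5]
width: 0.0597
```

{"method": "arm_command", "body": {"series": "-0.33 0 0 0 0 0 0.4;-0.33 0 0 0 0 0 0.4;0 0 0 0 0 0 0.4"}}

```text
clock: 15.47
position: [0.436, 0.3671, 0.1575]
ee_rot: [0.711, 0.002, 0.703, 0.003]
contact_force: [1.0, 2.0, 0.2]
width: 0.06
```

Run:
```python
from plan import *
from boxes import *
im=snap("top","top2",s=1.42);boxes(im,(150,140,420,290));print("tray");boxes(im,(85,160,200,275));state()
```

```text
box2 rect c [430. 262.] size [64. 47.] long-axis yaw 1 label c [429.3 263.2] lsize [34. 22.] lyaw 1
box1 rect c [525. 267.] size [66. 46.] long-axis yaw 3 label c [523.7 267.3] lsize [35. 50.] lyaw -5
tray
box2 rect c [430. 262.] size [64. 47.] long-axis yaw 1 label c [429.3 263.2] lsize [34. 22.] lyaw 1
box3 rect c [430. 363.] size [64. 47.] long-axis yaw 0 label c None lsize None lyaw None
box1 rect c [525. 267.] size [66. 46.] long-axis yaw 3 label c [523.7 267.3] lsize [35. 50.] lyaw -5
t 15.52 p [0.4346 0.3662 0.1546] w 0.0599 F [-0.7  0.3 -0.3]
[[0.008, -0.001, 1.0], [0.005, 1.0, 0.001], [-1.0, 0.005, 0.008]] q [ 0.578  0.314  1.649 -0.     1.17  -0.994]
```

View pics/top2.png

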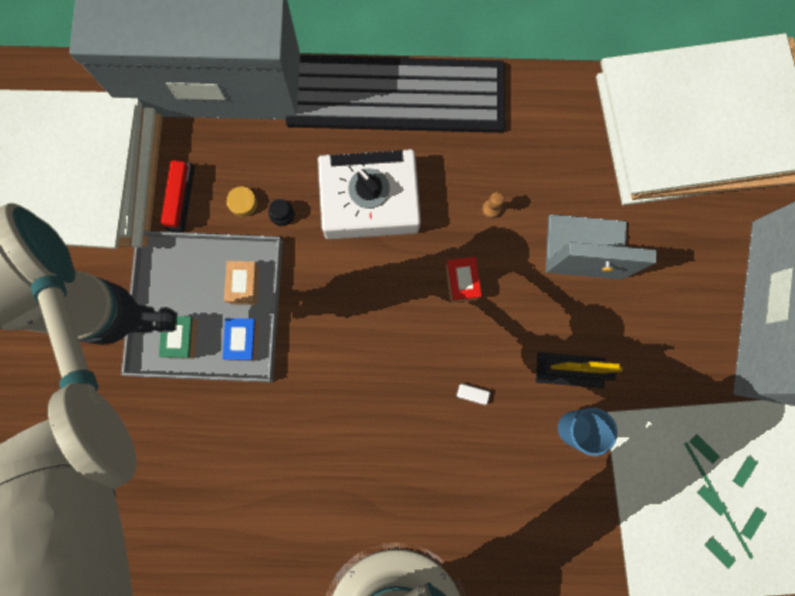

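Three boxes are in the tray: bare (239,281), green (174,338) and blue (238,339). Red is still at (464,279), only shadowed by the arm.

{"method": "arm_command", "body": {"series": "0 0 0 -0.025 0 0 0.4;0 0 0 -0.025 0 0 0.4;0 -0.36 0.024 0 0 0 0.65;0 -0.36 0.024 0 0 0 0.65;0 -0.36 0.024 0 0 0 0.65;0 -0.36 0.024 0 0 0 0.65;0 -0.36 0.024 0 0 0 0.65;0 -0.36 0.024 0 0 0 0.65;0 -0.36 0.024 0 0 0 0.65;0 -0.36 0.024 0 0 0 0.65;0 -0.36 0.024 0 0 0 0.65;0 -0.36 0.024 0 0 0 0.65"}}

```text
clock: 16.52
position: [0.5116, 0.0112, 0.1491]
ee_rot: [0.704, -0.055, 0.706, 0.056]
contact_force: [-0.3, -0.3, 0.0]
width: 0.0702
```

{"method": "arm_command", "body": {"series": "0 -0.36 0.024 0 0 0 0.65;0 -0.3 0.024 0 0 0 0.65;0 0 0 0 0 0 0.65;0 0 0 0 0 0 0.65"}}

```text
clock: 16.85
position: [0.527, -0.0528, 0.149]
ee_rot: [0.704, -0.054, 0.706, 0.055]
contact_force: [-0.3, 0.2, -0.1]
width: 0.0704
```

Run:
```python
from plan import *
plan([("box4",.5375,-.0975,.15,9),("d",.5375,-.0975,.013,9)])
from boxes import *
im=get_image("top");boxes(im,(150,140,420,290));print("tray");boxes(im,(85,160,200,275))
```

```text
t 16.85 p [ 0.527  -0.0528  0.149 ] w 0.0704 F [-0.3  0.2 -0.1]
[[-0.002, -0.154, 0.988], [0.001, 0.988, 0.154], [-1.0, 0.001, -0.002]] q [-0.231  0.27   1.73   0.     1.144 -1.957]
yaw 8.8
box4 turn -0.0009 | shift [-0.01  -0.458  0.034] rows 2 each [-0.005 -0.229  0.017]
d turn 0.0 | shift [1.37 0.   0.  ] rows 4 each [0.342 0.    0.   ]
box2 rect c [430. 262.] size [64. 47.] long-axis yaw 1 label c [429.3 263.2] lsize [34. 22.] lyaw 1
box4 rect c [526. -99.] size [44. 47.] long-axis yaw -81 label c None lsize None lyaw None
box1 rect c [523. 267.] size [46. 66.] long-axis yaw -1 label c [523.7 267.3] lsize [35. 50.] lyaw -5
tray
box2 rect c [430. 262.] size [64. 47.] long-axis yaw 1 label c [429.3 263.2] lsize [34. 22.] lyaw 1
box3 rect c [430. 363.] size [47. 64.] long-axis yaw 0 label c [430.6 365.1] lsize [39. 25.] lyaw 1
box1 rect c [523. 267.] size [46. 66.] long-axis yaw -1 label c [523.7 267.3] lsize [35. 50.] lyaw -5
```

{"method": "arm_command", "body": {"series": "0 -0.23 0.017 0 0 0 0.65;0 -0.23 0.017 0 0 0 0.65;0.34 0 0 0 0 0 0.65;0.34 0 0 0 0 0 0.65;0.34 0 0 0 0 0 0.65;0.34 0 0 0 0 0 0.65;0 0 0 0 0 0 0.65;0 0 0 0 0 0 0.65;0 0 0 0 0 0 -0.2;0 0 0 0 0 0 -0.2;0 0 0 0 0 0 -0.2;0 0 0 0 0 0 -0.2"}}

```text
clock: 17.9
position: [0.5402, -0.0966, 0.0167]
ee_rot: [0.707, -0.056, 0.703, 0.055]
contact_force: [0.9, 1.6, 7.5]
width: 0.044
```

{"method": "arm_command", "body": {"series": "0 0 0 0 0 0 -0.2;0 0 0 0 0 0 -0.2;0 0 0 0 0 0 -0.2;-0.2 0 0 0 0 0 -0.2;-0.3 0 0 0 0 0 -0.2;-0.3 0 0 0 0 0 -0.2;-0.3 0 0 0 0 0 -0.2;-0.3 0 0 0 0 0 -0.2;0 0 0 0.025 0 0 -0.2;0 0 0 0.025 0 0 -0.2;0 0.35 -0.01 0 0 0 -0.2;0 0.35 -0.01 0 0 0 -0.2"}}

```text
clock: 18.9
position: [0.5364, -0.0271, 0.1553]
ee_rot: [0.708, 0.001, 0.706, -0.001]
contact_force: [-0.1, 0.7, -1.9]
width: 0.044
```

{"method": "arm_command", "body": {"series": "0 0.35 -0.01 0 0 0 -0.2;0 0.35 -0.01 0 0 0 -0.2;0 0.35 -0.01 0 0 0 -0.2;0 0.35 -0.01 0 0 0 -0.2;0 0.35 -0.01 0 0 0 -0.2;0 0.35 -0.01 0 0 0 -0.2;0 0.35 -0.01 0 0 0 -0.2;0 0.35 -0.01 0 0 0 -0.2;0 0.35 -0.01 0 0 0 -0.2;0 0.35 -0.01 0 0 0 -0.2;0 0.1 -0.01 0 0 0 -0.2;0 0 0 0 0 0 -0.2"}}

```text
clock: 19.9
position: [0.5243, 0.3365, 0.1546]
ee_rot: [0.707, -0.001, 0.707, 0.002]
contact_force: [-0.1, -0.9, -1.7]
width: 0.0441
```

Run:
```python
from plan import *
plan([("over",.52,.363,.15,0),("d",.52,.363,.018,0)])
# knob from side & top, disc centre guess, screw and plate triangulation helper
s=1.42
def tri(a,b):
    (o1,d1),(o2,d2)=ray("top",*a),ray("side",*b);A=np.array([d1,-d2]).T
    k=np.linalg.lstsq(A,o2-o1,rcond=None)[0];p,q=o1+k[0]*d1,o2+k[1]*d2;return np.round((p+q)/2,4),round(np.linalg.norm(p-q),4)
print("disc centre z.067",onz("top",220+240/6,100+195/6,.067))
print("screw head in top",[np.round(onz("top",375+316/6,145+y/6,.115),4) for y in(235,268)])
c=np.array([.675,.063]);print(np.round(proj("side",[.675,.063,.104])),np.round(proj("side",[.60,-.30,.115])))
for y in(60,110):pass
cv=cv2.imread("pics/side0_raw.png")[:,:,::-1].copy()
h=cv2.cvtColor(cv,cv2.COLOR_RGB2HSV);m=((h[:,:,0]>18)&(h[:,:,0]<32)&(h[:,:,1]>150)&(h[:,:,2]>80)).astype(np.uint8)
for k in cv2.findContours(m,cv2.RETR_EXTERNAL,cv2.CHAIN_APPROX_NONE)[0]:
    if cv2.contourArea(k)>8: print("side yellow",cv2.boundingRect(k),cv2.contourArea(k))
t=cv2.imread("pics/top0_raw.png")[:,:,::-1].copy()
h=cv2.cvtColor(t,cv2.COLOR_RGB2HSV);m=((h[:,:,0]>18)&(h[:,:,0]<32)&(h[:,:,1]>150)&(h[:,:,2]>80)).astype(np.uint8)
for k in cv2.findContours(m,cv2.RETR_EXTERNAL,cv2.CHAIN_APPROX_NONE)[0]:
    if cv2.contourArea(k)>8: print("top yellow",cv2.boundingRect(k),cv2.contourArea(k))
a=cv[270:335,230:290];b=cv[245:335,315:390];f=6
cv2.imwrite("pics/sideplate.png",cv2.resize(a[:,:,::-1],None,fx=8,fy=8,interpolation=cv2.INTER_CUBIC))
cv2.imwrite("pics/sb.png",cv2.resize(cv[245:335,230:390][:,:,::-1],None,fx=5,fy=5,interpolation=cv2.INTER_CUBIC))
```

```text
t 19.9 p [0.5243 0.3365 0.1546] w 0.0441 F [-0.1 -0.9 -1.7]
[[0.001, -0.004, 1.0], [0.001, 1.0, 0.004], [-1.0, 0.001, 0.001]] q [ 4.580e-01  3.950e-01  1.519e+00  1.000e-03  1.226e+00 -1.117e+00]
yaw 0.2
over turn 0.0013 | shift [ 0.046  0.265 -0.043] rows 1 each [ 0.046  0.265 -0.043]
d turn 0.0 | shift [1.32 0.   0.  ] rows 4 each [0.33 0.   0.  ]
disc centre z.067 [0.67552134 0.05957998 0.067     ]
screw head in top [array([ 0.5532, -0.3043,  0.115 ]), array([ 0.5412, -0.3039,  0.115 ])]
[337. 186.] [355. 273.]
side yellow (263, 260, 9, 53) 232.5
top yellow (389, 254, 50, 9) 265.5
top yellow (160, 132, 20, 20) 296.5
```

View pics/sb.png

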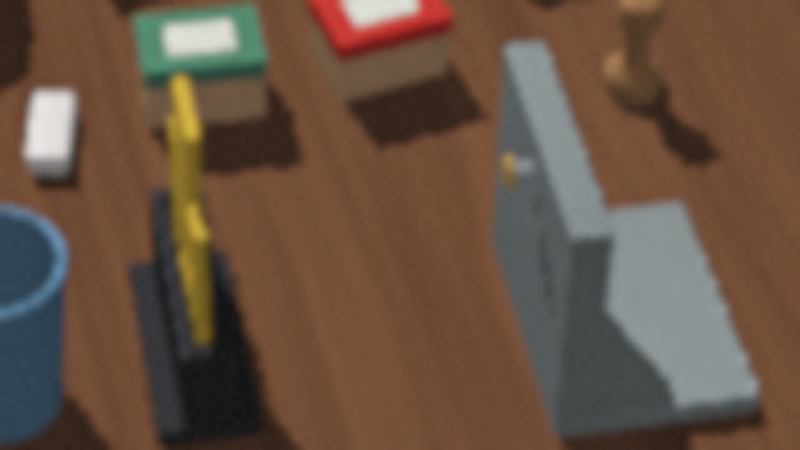

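Side crop: screw head at (508,168), board's top front edge running from (505,45) to (570,235), plate tab at (185,100). First I place box 4.

{"method": "arm_command", "body": {"series": "0 0.26 -0.04 0 0 0 -0.2;0 0 0 0 0 0 -0.2;0.33 0 0 0 0 0 -0.2;0.33 0 0 0 0 0 -0.2;0.33 0 0 0 0 0 -0.2;0.2 0 0 0 0 0 -0.2;0.14 0 0 0 0 0 -0.2;0 0 0 0 0 0 -0.2;0 0 0 0 0 0 0.4;0 0 0 0 0 0 0.4;0 0 0 0 0 0 0.4;0 0 0 0 0 0 0.4"}}

```text
clock: 20.9
position: [0.5214, 0.3593, 0.022]
ee_rot: [0.707, 0.0, 0.707, 0.0]
contact_force: [0.8, -0.3, 0.5]
width: 0.0597
```

{"method": "arm_command", "body": {"series": "-0.33 0 0 0 0 0 0.4;-0.33 0 0 0 0 0 0.4;-0.33 0 0 0 0 0 0.4;-0.33 0 0 0 0 0 0.4;-0.35 0 0 0 0 0 0.4;-0.35 0 0 0 0 0 0.4;0 0 0 0 0 0 0.4;0 0 0 0 0 0 0.4"}}

```text
clock: 21.57
position: [0.5222, 0.3602, 0.2267]
ee_rot: [0.709, 0.001, 0.705, 0.001]
contact_force: [-0.1, -0.2, -0.1]
width: 0.0599
```

Run:
```python
from plan import *
plan([("dial above",.675,.061,.21,-137.7)])
from boxes import *
im=get_image("top");boxes(im,(85,160,200,275))
f=lambda x,y,z:np.round(onz("top",375+x/6,145+y/6,z),4)
a,b=f(155,210,.135),f(525,243,.135);c,d=f(157,152,.135),f(525,187,.135)
print("board front top",a,b,"back",c,d,"face yaw",np.degrees(np.arctan2((a-b)[1],(a-b)[0]))-90,"w",np.linalg.norm(a-b),np.linalg.norm(a-c),"mid",(a+b)/2,(a+b+c+d)/4)
t=cv2.imread("pics/top0_raw.png")[:,:,::-1].copy()
h=cv2.cvtColor(t,cv2.COLOR_RGB2HSV)
m=((h[:,:,0]>12)&(h[:,:,0]<32)&(h[:,:,1]>110)&(h[:,:,2]>110)).astype(np.uint8)[180:195,420:435];print(m)
# plate in top: yellow columns
m=((h[:,:,0]>18)&(h[:,:,0]<32)&(h[:,:,1]>150)&(h[:,:,2]>80))
for u in range(388,442,3):
    v=np.nonzero(m[240:275,u])[0]+240
    if len(v): print(u,v.min(),v.max(),end=" ; ")
```

```text
t 21.57 p [0.5222 0.3602 0.2267] w 0.0599 F [-0.1 -0.2 -0.1]
[[0.006, -0.001, 1.0], [0.003, 1.0, 0.001], [-1.0, 0.003, 0.006]] q [ 0.494  0.364  1.384 -0.     1.386 -1.077]
yaw 0.0
dial above turn 0.7652 | shift [0.167 3.241 0.884] rows 9 each [0.019 0.36  0.098]
box2 rect c [430. 262.] size [64. 47.] long-axis yaw 1 label c [429.3 263.2] lsize [34. 22.] lyaw 1
box3 rect c [430. 363.] size [64. 47.] long-axis yaw 0 label c [430.5 365. ] lsize [39. 25.] lyaw 1
box4 rect c [516. 358.] size [63. 45.] long-axis yaw 1 label c [518.4 359.7] lsize [36. 21.] lyaw 4
box1 rect c [523. 267.] size [67. 45.] long-axis yaw 1 label c [523.7 266.8] lsize [56. 27.] lyaw 12
board front top [ 0.5561 -0.2408  0.135 ] [ 0.5476 -0.37    0.135 ] back [ 0.577 -0.242  0.135] [ 0.5677 -0.3708  0.135 ] face yaw -3.7640348649057387 w 0.1294793033654414 0.020934421415458242 mid [ 0.55185 -0.3054   0.135  ] [ 0.5621 -0.3059  0.135 ]
[[0 0 0 0 0 0 0 0 0 0 0 0 0 0 0]
 [0 0 0 0 0 0 0 0 0 0 0 0 0 0 0]
 [0 0 0 0 0 0 0 0 0 0 0 0 0 0 0]
 [0 0 0 0 0 0 0 0 0 0 0 0 0 0 0]
 [0 0 0 0 0 0 0 0 0 0 0 0 0 0 0]
 [0 0 0 0 0 0 0 0 0 0 0 0 0 0 0]
 [0 0 0 0 0 0 0 0 0 0 0 0 0 0 0]
 [0 0 0 0 0 0 0 0 0 0 0 0 0 0 0]
 [0 0 0 0 1 1 1 0 1 1 1 0 0 0 0]
 [0 0 0 0 1 1 1 1 1 1 1 0 0 0 0]
 [0 0 0 0 1 1 1 1 1 1 1 0 0 0 0]
 [0 0 0 0 0 0 0 0 0 0 0 0 0 0 0]
 [0 0 0 0 0 0 0 0 0 0 0 0 0 0 0]
 [0 0 0 0 0 0 0 0 0 0 0 0 0 0 0]
 [0 0 0 0 0 0 0 0 0 0 0 0 0 0 0]]
391 256 259 ; 394 256 259 ; 397 255 259 ; 400 255 260 ; 403 255 260 ; 406 255 261 ; 409 255 261 ; 412 255 261 ; 415 254 261 ; 418 254 261 ; 421 255 262 ; 424 255 262 ; 427 255 262 ; 430 255 261 ; 433 256 261 ; 436 256 261 ;
```

{"method": "arm_command", "body": {"series": "0 0 0 0.0383 0 0 0;0 0 0 0.0383 0 0 0;0 0 0 0.0383 0 0 0;0 0 0 0.0383 0 0 0;0 0 0 0.0383 0 0 0;0 0 0 0.0383 0 0 0;0 0 0 0.0383 0 0 0;0 0 0 0.0383 0 0 0;0 0 0 0.0383 0 0 0;0 0 0 0.0383 0 0 0;0 0 0 0.0383 0 0 0;0 0 0 0.0383 0 0 0"}}

```text
clock: 22.62
position: [0.5199, 0.3589, 0.2208]
ee_rot: [0.529, 0.467, 0.53, -0.47]
contact_force: [0.7, -0.9, 0.3]
width: 0.0428
```

{"method": "arm_command", "body": {"series": "0 0 0 0.0383 0 0 0;0 0 0 0.0383 0 0 0;0 0 0 0.0383 0 0 0;0 0 0 0.0383 0 0 0;0 0 0 0.0383 0 0 0;0 0 0 0.0383 0 0 0;0 0 0 0.0383 0 0 0;0 0 0 0.0383 0 0 0;0.02 0.36 0.1 0 0 0 0;0.02 0.36 0.1 0 0 0 0;0.02 0.36 0.1 0 0 0 0;0.02 0.36 0.1 0 0 0 0"}}

```text
clock: 23.62
position: [0.5871, 0.2245, 0.2129]
ee_rot: [-0.255, -0.658, -0.255, 0.661]
contact_force: [0.2, 0.6, 0.1]
width: 0.0427
```

{"method": "arm_command", "body": {"series": "0.02 0.36 0.1 0 0 0 0;0.02 0.36 0.1 0 0 0 0;0.02 0.36 0.1 0 0 0 0;0.02 0.36 0.1 0 0 0 0;0.02 0.36 0.1 0 0 0 0;0 0 0 0 0 0 0;0 0 0 0 0 0 0"}}

```text
clock: 24.2
position: [0.6712, 0.0567, 0.2023]
ee_rot: [-0.252, -0.659, -0.254, 0.662]
contact_force: [1.1, 1.2, -0.4]
width: 0.0426
```

Run:
```python
from plan import *
plan([("dial above",.6755,.061,.15,-137.7)])
im=snap("side","sd",(290,140,390,230),6);snap("top","tpd",(215,95,305,175),6)
t=cv2.imread("pics/sd.png");u=cv2.imread("pics/tpd.png");print(t.shape,u.shape)
h=540;w=np.hstack([cv2.resize(t,(400,360)),cv2.resize(u,(400,360))]);cv2.imwrite("pics/dial1.png",w)
```

```text
t 24.2 p [0.6712 0.0567 0.2023] w 0.0426 F [ 1.1  1.2 -0.4]
[[-0.005, 0.668, -0.744], [0.0, -0.744, -0.668], [-1.0, -0.003, 0.004]] q [-0.019  0.443  1.319  0.     1.385  0.82 ]
yaw -138.1
dial above turn -0.002 | shift [ 0.523 -0.003 -0.061] rows 2 each [ 0.262 -0.001 -0.03 ]
(540, 600, 3) (480, 540, 3)
```

View pics/dial1.png

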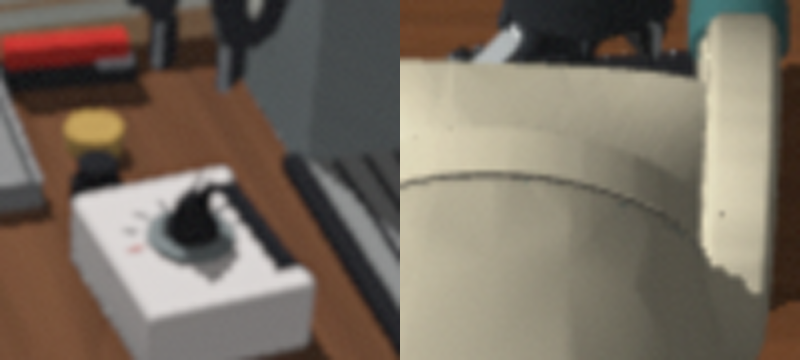

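{"method": "arm_command", "body": {"series": "0.25 0 -0.03 0 0 0 0;0.25 0 -0.03 0 0 0 0;0.25 0 0 0 0 0 0;0.25 0 0 0 0 0 0;0.2 0 0 0 0 0 0;0 0 0 0 0 0 0;0 0 0 0 0 0 -0.8;0 0 0 0 0 0 -0.8;0 0 0 0 0 0 -0.8;0 0 0 0 0 0 -0.8;0 0 0 0 0 0 -0.8;0 0 0 0 0 0 -0.8"}}

```text
clock: 25.3
position: [0.6786, 0.062, 0.087]
ee_rot: [0.256, 0.661, 0.253, -0.658]
contact_force: [3.2, -3.1, -4.3]
width: 0.013
```

Run:
```python
from plan import *
plan([("dial",.6755,.061,.08,-137.7)]);print(manip.get_state()["moment"])
```

```text
t 25.3 p [0.6786 0.062  0.087 ] w 0.013 F [ 3.2 -3.1 -4.3]
[[0.006, 0.671, -0.741], [-0.002, -0.741, -0.671], [-1.0, 0.005, -0.003]] q [-0.01   0.528  1.469 -0.002  1.138  0.826]
yaw -137.8
dial turn -0.0007 | shift [ 0.07  -0.013  0.029] rows 1 each [ 0.07  -0.013  0.029]
[-0.43518641 -0.51260328  0.05466205]
```

{"method": "arm_command", "body": {"series": "0 0 0 0 0 0 -0.3;0 0 0 0 0 0 -0.3;0 0 0 0 0 0 -0.3;0.05 0 0 0 0 0 -0.3;0 0 0 0 0 0 -0.3;0 0 0 0 0 0 -0.3"}}

```text
clock: 25.8
position: [0.6757, 0.0632, 0.08]
ee_rot: [-0.254, -0.659, -0.255, 0.66]
contact_force: [0.0, -0.2, -0.8]
width: 0.0297
```

{"method": "arm_command", "body": {"series": "0 0 0 0 0 0 -0.8;0 0 0 0 0 0 -0.8;0 0 0 0 0 0 -0.8;0 0 0 0 0 0 -0.8;0 0 0 0 0 0 -0.8;0 0 0 0 0 0 -0.8"}}

```text
clock: 26.3
position: [0.6778, 0.0612, 0.0805]
ee_rot: [0.256, 0.66, 0.253, -0.659]
contact_force: [2.2, -4.1, -0.7]
width: 0.0135
```

Run:
```python
from plan import *
plan([("dial",.6755,.061,.08,-137.7)]);print(manip.get_state()["moment"])
```

```text
t 26.3 p [0.6778 0.0612 0.0805] w 0.0135 F [ 2.2 -4.1 -0.7]
[[0.003, 0.671, -0.741], [-0.003, -0.741, -0.671], [-1.0, 0.004, -0.001]] q [-0.011  0.534  1.476 -0.003  1.128  0.826]
yaw -137.8
dial turn -0.0008 | shift [ 0.005 -0.014  0.018] rows 1 each [ 0.005 -0.014  0.018]
[-0.58945247 -0.38627967  0.03855612]
```

{"method": "arm_command", "body": {"series": "0 0.03 0.02 0 0 0 -0.8;0 0 0 0 0 0 -0.8;0 0 0 -0.036 0 0 -0.8;0 0 0 -0.036 0 0 -0.8;0 0 0 -0.036 0 0 -0.8;0 0 0 -0.036 0 0 -0.8;0 0 0 -0.036 0 0 -0.8;0 0 0 -0.036 0 0 -0.8;0 0 0 -0.036 0 0 -0.8;0 0 0 -0.036 0 0 -0.8;0 0 0 -0.036 0 0 -0.8;0 0 0 -0.036 0 0 -0.8"}}

```text
clock: 27.3
position: [0.6773, 0.0611, 0.0805]
ee_rot: [0.569, 0.421, 0.57, -0.418]
contact_force: [2.2, 4.5, -0.6]
width: 0.0131
```

Run:
```python
from plan import *
plan([("dial",.6755,.061,.08,5.5)]);print(manip.get_state()["moment"])
```

```text
t 27.3 p [0.6773 0.0611 0.0805] w 0.0131 F [ 2.2  4.5 -0.6]
[[0.001, 0.955, 0.296], [0.003, 0.296, -0.955], [-1.0, 0.002, -0.003]] q [-0.014  0.534  1.476  0.003  1.13  -0.316]
yaw -72.8
dial turn -0.4348 | shift [ 0.005  0.001 -0.018] rows 1 each [ 0.005  0.001 -0.018]
[ 0.55264505 -0.10576795 -0.10058991]
```

{"method": "arm_command", "body": {"series": "0 0 0 -0.036 0 0 -0.8;0 0 0 -0.036 0 0 -0.8;0 0 0 -0.036 0 0 -0.8;0 0 0 -0.036 0 0 -0.8;0 0 0 -0.036 0 0 -0.8;0 0 0 -0.036 0 0 -0.8;0 0 0 -0.036 0 0 -0.8;0 0 0 -0.036 0 0 -0.8;0 0 0 -0.036 0 0 -0.8;0 0 0 -0.036 0 0 -0.8;0 0 0 -0.036 0 0 -0.8;0 0 0 0 0 0 -0.8"}}

```text
clock: 28.3
position: [0.6771, 0.0606, 0.0805]
ee_rot: [0.707, 0.011, 0.707, -0.01]
contact_force: [1.1, 2.7, -0.5]
width: 0.0133
```

Run:
```python
from plan import *
plan([("dial",.6755,.061,.08,5.5)]);print(manip.get_state()["moment"])
```

```text
t 28.3 p [0.6771 0.0606 0.0805] w 0.0133 F [ 1.1  2.7 -0.5]
[[0.001, 0.029, 1.0], [0.002, 1.0, -0.029], [-1.0, 0.002, 0.001]] q [-0.014  0.534  1.476  0.002  1.13  -1.557]
yaw -1.7
dial turn -0.0397 | shift [ 0.005  0.006 -0.015] rows 1 each [ 0.005  0.006 -0.015]
[ 0.37768593 -0.19875172  0.08557263]
```

{"method": "arm_command", "body": {"series": "0 0 0 -0.018 0 0 -0.8;0 0 0 -0.018 0 0 -0.8;0 0 0 0 0 0 -0.8;0 0 0 0 0 0 -0.8"}}

```text
clock: 28.63
position: [0.6771, 0.0605, 0.0805]
ee_rot: [0.707, -0.027, 0.706, 0.029]
contact_force: [2.1, 4.0, 1.3]
width: 0.0134
```

Run:
```python
from plan import *
plan([("dial",.6755,.061,.08,5.5)]);print(manip.get_state()["moment"])
```

```text
t 28.63 p [0.6771 0.0605 0.0805] w 0.0134 F [2.1 4.  1.3]
[[0.001, -0.079, 0.997], [0.002, 0.997, 0.079], [-1.0, 0.002, 0.001]] q [-0.014  0.534  1.477  0.002  1.13  -1.665]
yaw 4.5
dial turn -0.0054 | shift [ 0.005  0.006 -0.015] rows 1 each [ 0.005  0.006 -0.015]
[ 0.58566134 -0.27499792  0.08245976]
```

{"method": "arm_command", "body": {"series": "0 0 0 -0.015 0 0 -0.8;0 0 0 -0.015 0 0 -0.8;0 0 0 0 0 0 -0.8;0 0 0 0 0 0 -0.8"}}

```text
clock: 28.97
position: [0.6774, 0.0606, 0.0806]
ee_rot: [0.705, -0.059, 0.704, 0.061]
contact_force: [3.0, 5.5, 0.6]
width: 0.0132
```

Run:
```python
from plan import *
plan([("dial",.6755,.061,.08,5.5)]);print(manip.get_state()["moment"])
```

```text
t 28.97 p [0.6774 0.0606 0.0806] w 0.0132 F [3.  5.5 0.6]
[[0.002, -0.168, 0.986], [0.003, 0.986, 0.168], [-1.0, 0.003, 0.002]] q [-0.015  0.534  1.476  0.003  1.13  -1.756]
yaw 9.7
dial turn 0.0232 | shift [ 0.006  0.006 -0.019] rows 1 each [ 0.006  0.006 -0.019]
[ 0.74729996 -0.48391297 -1.39736057]
```

The moment jumped to -1.4 N m, so the dial is at the end stop. Now forward 2.0 rad, which is four clicks.

{"method": "arm_command", "body": {"series": "0 0 0 0.0368 0 0 -0.8;0 0 0 0.0368 0 0 -0.8;0 0 0 0.0368 0 0 -0.8;0 0 0 0.0368 0 0 -0.8;0 0 0 0.0368 0 0 -0.8;0 0 0 0.0368 0 0 -0.8;0 0 0 0.0368 0 0 -0.8;0 0 0 0.0368 0 0 -0.8;0 0 0 0.0368 0 0 -0.8;0 0 0 0.0368 0 0 -0.8;0 0 0 0.0368 0 0 -0.8;0 0 0 0.0368 0 0 -0.8"}}

```text
clock: 29.97
position: [0.6773, 0.061, 0.0805]
ee_rot: [0.58, 0.406, 0.58, -0.404]
contact_force: [2.8, 5.7, -0.4]
width: 0.0133
```

{"method": "arm_command", "body": {"series": "0 0 0 0.0368 0 0 -0.8;0 0 0 0.0368 0 0 -0.8;0 0 0 0.0368 0 0 -0.8;0 0 0 0.0368 0 0 -0.8;0 0 0 0.0368 0 0 -0.8;0 0 0 0.0368 0 0 -0.8;0 0 0 0 0 0 -0.8;0 0 0 0 0 0 -0.8"}}

```text
clock: 30.63
position: [0.6776, 0.061, 0.0805]
ee_rot: [0.409, 0.578, 0.41, -0.576]
contact_force: [2.9, 6.6, -1.0]
width: 0.0135
```

Run:
```python
from plan import *
plan([("dial",.6755,.061,.08,-109.1)]);print(manip.get_state()["moment"])
```

```text
t 30.63 p [0.6776 0.061  0.0805] w 0.0135 F [ 2.9  6.6 -1. ]
[[0.002, 0.944, -0.33], [0.003, -0.33, -0.944], [-1.0, 0.001, -0.003]] q [-0.014  0.534  1.476  0.003  1.129  0.322]
yaw -109.3
dial turn -0.001 | shift [ 0.005 -0.02   0.007] rows 1 each [ 0.005 -0.02   0.007]
[ 1.02428381 -0.44683385 -0.03657148]
```

{"method": "arm_command", "body": {"series": "0 0 0 0 0 0 -0.2;0 0 0 0 0 0 -0.2;0 0 0 0 0 0 -0.2;0 0 0 0 0 0 -0.2;-0.25 0 0 0 0 0 -0.2;-0.35 0 0 0 0 0 -0.2;-0.35 0 0 0 0 0 -0.2;-0.35 0 0 0 0 0 -0.2;-0.35 0 0 0 0 0 -0.2;0 0 0 0 0 0 -0.2;0 0 0 0 0 0 -0.2"}}

```text
clock: 31.55
position: [0.6778, 0.0589, 0.2485]
ee_rot: [0.411, 0.578, 0.408, -0.575]
contact_force: [-0.5, 0.3, -1.4]
width: 0.0342
```

Run:
```python
from plan import *
f=lambda x,y,z:np.round(onz("side",230+x/5,245+y/5,z),4)
print("tab far,near",f(182,76,.165),f(192,137,.165),"shoulder near",f(203,237,.122),"far",f(172,118,.122))
t=cv2.imread("pics/top0_raw.png")[:,:,::-1].copy()
h=cv2.cvtColor(t,cv2.COLOR_RGB2HSV);m=((h[:,:,0]>18)&(h[:,:,0]<32)&(h[:,:,1]>150)&(h[:,:,2]>80))
v,u=np.nonzero(m[240:275,385:445]);u+=385;v+=240
print("top mask bottom/top edge lines")
lo=[(c,v[u==c].max()) for c in range(390,438)];
print(lo[::4])
crop=t[235:280,370:450][:,:,::-1];cv2.imwrite("pics/pl.png",cv2.resize(crop,None,fx=10,fy=10,interpolation=cv2.INTER_CUBIC))
plan([("plate above",.38,-.28,.25,0)])
```

```text
tab far,near [ 0.3978 -0.261   0.165 ] [ 0.394  -0.3007  0.165 ] shoulder near [ 0.3938 -0.3209  0.122 ] far [ 0.3957 -0.2428  0.122 ]
top mask bottom/top edge lines
[(390, np.int64(259)), (394, np.int64(259)), (398, np.int64(260)), (402, np.int64(260)), (406, np.int64(261)), (410, np.int64(261)), (414, np.int64(261)), (418, np.int64(261)), (422, np.int64(262)), (426, np.int64(262)), (430, np.int64(261)), (434, np.int64(261))]
t 31.55 p [0.6778 0.0589 0.2485] w 0.0342 F [-0.5  0.3 -1.4]
[[0.006, 0.945, -0.328], [-0.001, -0.328, -0.945], [-1.0, 0.006, -0.001]] q [-1.500e-02  4.270e-01  1.232e+00 -1.000e-03  1.477e+00  3.190e-01]
yaw -109.2
plate above turn -0.6065 | shift [-0.015 -3.389 -2.978] rows 12 each [-0.001 -0.282 -0.248]
```

View pics/pl.png

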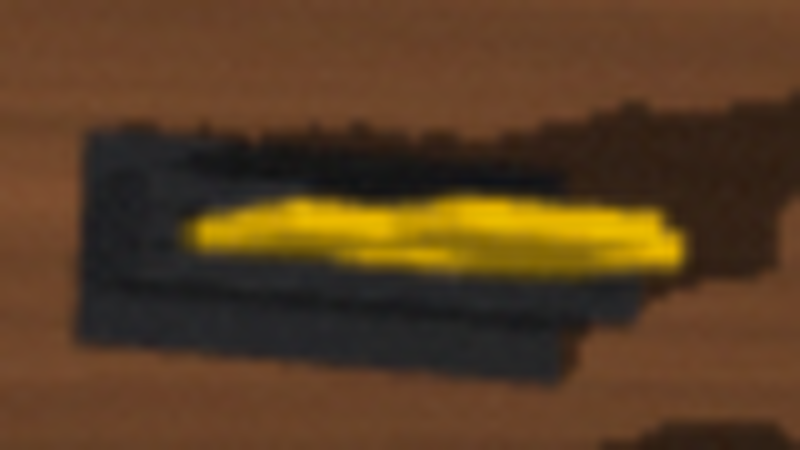

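Plate crop: tab and shoulders lie along (190,235)–(680,245). The side rays give a tab length of 39.9 mm (given 40) and 78 mm across the shoulders (given 80). That puts the plate centre at about (0.3955, -0.281) with yaw about -3°. I move above it, then check the dial and tray.

{"method": "arm_command", "body": {"series": "0 0 0 -0.03 0 0 0.2;0 0 0 -0.03 0 0 0.2;0 0 0 -0.03 0 0 0.2;0 -0.2 0.27 0 0 0 0.2;0 -0.2 0.27 0 0 0 0.2;0 -0.2 0.27 0 0 0 0.2;0 -0.2 0.27 0 0 0 0.2;0 -0.2 0.27 0 0 0 0.2;0 -0.2 0.27 0 0 0 0.2;0 -0.2 0.27 0 0 0 0.2;0 -0.2 0.27 0 0 0 0.2;0 -0.2 0.27 0 0 0 0.2"}}

```text
clock: 32.55
position: [0.482, -0.1747, 0.2434]
ee_rot: [-0.486, -0.512, -0.488, 0.513]
contact_force: [0.0, -0.7, -0.5]
width: 0.0513
```

{"method": "arm_command", "body": {"series": "0 -0.2 0.27 0 0 0 0.2;0 -0.2 0.27 0 0 0 0.2;0 -0.2 0.27 0 0 0 0.2;0 -0.2 0.27 0 0 0 0.2;0 0 0 0 0 0 0.2;0 0 0 0 0 0 0.2"}}

```text
clock: 33.05
position: [0.3973, -0.2784, 0.2437]
ee_rot: [-0.485, -0.514, -0.487, 0.514]
contact_force: [-0.4, 0.2, 0.9]
width: 0.0513
```

Run:
```python
from plan import *
plan([("plate above",.3955,-.281,.23,-93),("d",.3955,-.281,.130,-93)])
im=snap("top","top4",(85,95,305,275),3.5)
from boxes import boxes
boxes(im,(85,160,200,275))
```

```text
t 33.05 p [ 0.3973 -0.2784  0.2437] w 0.0513 F [-0.4  0.2  0.9]
[[-0.002, 0.998, -0.055], [0.002, -0.055, -0.998], [-1.0, -0.003, -0.002]] q [-0.755  0.134  1.661  0.     1.35  -0.7  ]
yaw -93.2
plate above turn -0.0009 | shift [ 0.137 -0.017  0.027] rows 1 each [ 0.137 -0.017  0.027]
d turn 0.0 | shift [1. 0. 0.] rows 3 each [0.333 0.    0.   ]
box2 rect c [430. 262.] size [64. 47.] long-axis yaw 1 label c [429.4 263.3] lsize [34. 22.] lyaw 1
box3 rect c [430. 363.] size [64. 47.] long-axis yaw 0 label c [430.5 365. ] lsize [39. 25.] lyaw 1
box4 rect c [516. 358.] size [63. 45.] long-axis yaw 1 label c [518.4 359.7] lsize [36. 21.] lyaw 4
box1 rect c [523. 267.] size [67. 45.] long-axis yaw 1 label c [523.7 266.8] lsize [56. 27.] lyaw 12
```

View pics/top4.png

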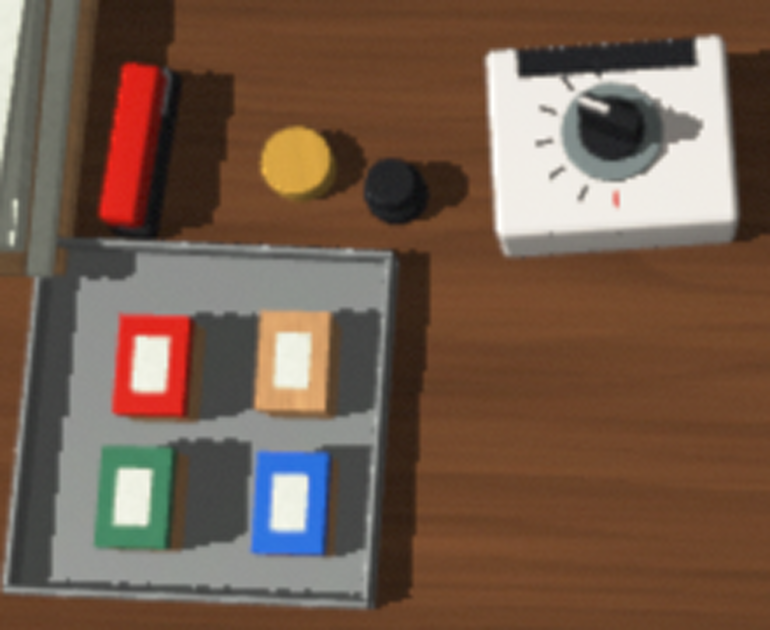

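Four boxes upright in the tray: red (152,365), bare (293,361), green (135,497), blue (290,502). The dial pointer is at about 112° from the red tick, which is the fifth mark, four clicks. Now I grip the plate.

{"method": "arm_command", "body": {"series": "0.3 -0.02 0.03 0 0 0 0.2;0.3 0 0 0 0 0 0.2;0.3 0 0 0 0 0 0.2;0.23 0 0 0 0 0 0.2;0 0 0 0 0 0 0.2;0 0 0 0 0 0 0.2", "squeeze": 40}}

```text
clock: 33.6
position: [0.3969, -0.2789, 0.1311]
ee_rot: [0.486, 0.512, 0.489, -0.512]
contact_force: [0.6, 0.5, 0.1]
width: 0.0512
```

Run:
```python
from plan import *
plan([("d",.3955,-.281,.130,-93)])
im=snap("side","sp",(220,235,320,325),7)
```

```text
t 33.6 p [ 0.3969 -0.2789  0.1311] w 0.0512 F [0.6 0.5 0.1]
[[-0.003, 0.999, -0.049], [0.003, -0.049, -0.999], [-1.0, -0.003, -0.003]] q [-0.756  0.226  1.845  0.     1.075 -0.708]
yaw -92.8
d turn 0.001 | shift [ 0.011 -0.013  0.021] rows 1 each [ 0.011 -0.013  0.021]
```

View pics/sp.png

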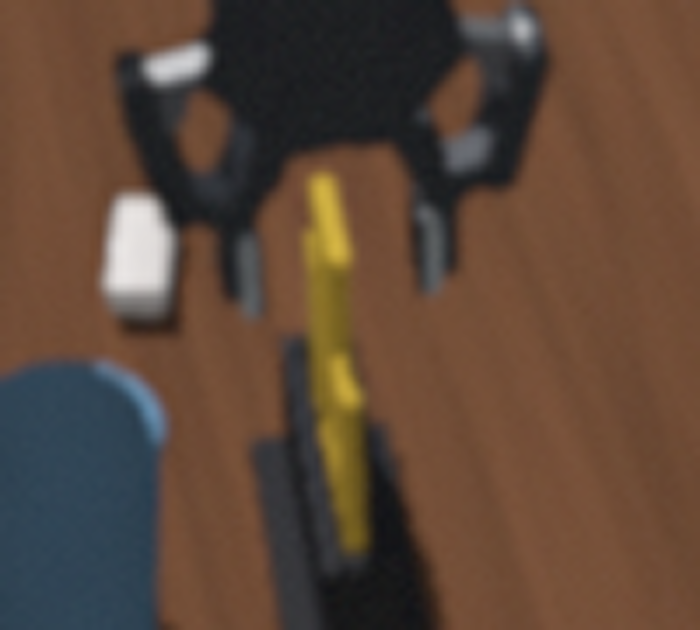

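The fingers at (245,270) and (432,250) straddle the tab at (330,215). I close and lift.

{"method": "arm_command", "body": {"series": "0 -0.01 0.02 0 0 0 0.2;0 0 0 0 0 0 -0.9;0 0 0 0 0 0 -0.9;0 0 0 0 0 0 -0.9;0 0 0 0 0 0 -0.9;0 0 0 0 0 0 -0.9;0 0 0 0 0 0 -0.9;0 0 0 0 0 0 -0.9;0 0 0 0 0 0 -0.9;0 0 0 0 0 0 -0.9;0 0 0 0 0 0 -0.9"}}

```text
clock: 34.57
position: [0.3962, -0.2831, 0.1331]
ee_rot: [0.488, 0.513, 0.487, -0.513]
contact_force: [-1.3, 0.1, 6.5]
width: 0.0055
```

Run:
```python
from plan import *
plan([("d",.3955,-.281,.130,-93)]);print(manip.get_state()["moment"])
```

```text
t 34.57 p [ 0.3962 -0.2831  0.1331] w 0.0055 F [-1.3  0.1  6.5]
[[0.001, 0.999, -0.051], [-0.001, -0.051, -0.999], [-1.0, 0.001, 0.001]] q [-0.763  0.224  1.842 -0.     1.074 -0.712]
yaw -92.9
d turn 0.0004 | shift [ 0.031 -0.008 -0.021] rows 1 each [ 0.031 -0.008 -0.021]
[0.02778263 0.22132789 0.00630905]
```

{"method": "arm_command", "body": {"series": "-0.1 0 0 0 0 0 -0.9;-0.2 0 0 0 0 0 -0.9;-0.2 0 0 0 0 0 -0.9;-0.2 0 0 0 0 0 -0.9;-0.2 0 0 0 0 0 -0.9;-0.2 0 0 0 0 0 -0.9;0 0 0 0.005 0 0 -0.9;0 0.29 0.04 0 0 0 -0.9;0 0.29 0.04 0 0 0 -0.9;0 0.29 0.03 0 0 0 -0.9;0 0.28 0.04 0 0 0 -0.9;0 0 0 0 0 0 -0.9"}}

```text
clock: 35.57
position: [0.5144, -0.3063, 0.2402]
ee_rot: [0.484, 0.517, 0.483, -0.515]
contact_force: [-0.2, 0.4, -1.5]
width: 0.0058
```

{"method": "arm_command", "body": {"series": "0 0 0 0 0 0 -0.9;0 0 0 0 0 0 -0.9"}}

```text
clock: 35.73
position: [0.5087, -0.3047, 0.2408]
ee_rot: [-0.482, -0.516, -0.484, 0.517]
contact_force: [-0.3, 0.0, -1.1]
width: 0.0055
```

Run:
```python
from plan import *
plan([("d",.511,-.3055,.178,-93.8)]);print(manip.get_state()["moment"])
snap("side","sh",(290,190,410,290),6);snap("top","th",(375,120,475,220),6)
a=cv2.imread("pics/sh.png");b=cv2.imread("pics/th.png");cv2.imwrite("pics/hang1.png",np.hstack([cv2.resize(a,(420,350)),cv2.resize(b,(350,350))]))
```

```text
t 35.73 p [ 0.5087 -0.3047  0.2408] w 0.0055 F [-0.3  0.  -1.1]
[[-0.003, 0.998, -0.067], [0.002, -0.067, -0.998], [-1.0, -0.003, -0.002]] q [-0.657  0.3    1.446 -0.     1.399 -0.59 ]
yaw -93.8
d turn -0.0001 | shift [0.628 0.024 0.007] rows 2 each [0.314 0.012 0.003]
[ 0.00929764  0.01869618 -0.00646888]
```

View pics/hang1.png

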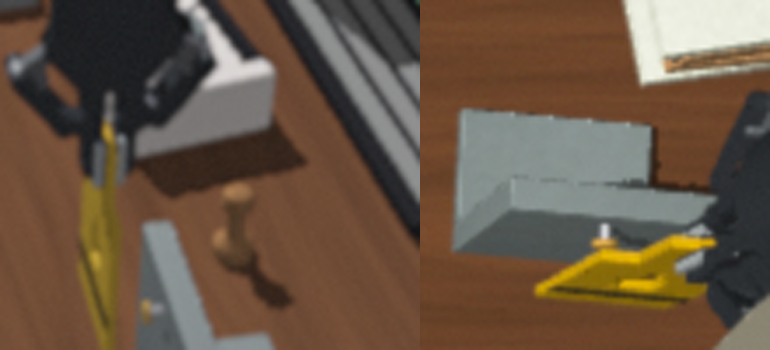

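The plate hangs straight in the grip: side panel plate at (105,240), screw head at (150,310), clear in front of it. I lower to insertion height and approach.

{"method": "arm_command", "body": {"series": "0.3 0.02 0.01 0 0 0 -0.9;0.3 0 0 0 0 0 -0.9;0.03 0 0 0 0 0 -0.9;0 0 0 0 0 0 -0.9;0 0.1 0 0 0 0 -0.9;0 0.1 0 0 0 0 -0.9;0 0 0 0 0 0 -0.9;0 0 0 0 0 0 -0.9;0 0 0 0 0 0 -0.9"}}

```text
clock: 36.58
position: [0.532, -0.3079, 0.1801]
ee_rot: [0.484, 0.516, 0.483, -0.516]
contact_force: [-0.2, -0.2, -1.4]
width: 0.0052
```

Run:
```python
from plan import *
plan([("d",.547,-.3055,.178,-93.8)]);print(manip.get_state()["moment"])
snap("side","sh2",(300,210,390,300),7);snap("top","th2",(390,145,460,215),5)
a=cv2.imread("pics/sh2.png");b=cv2.imread("pics/th2.png");cv2.imwrite("pics/hang2.png",np.hstack([cv2.resize(a,(450,450)),cv2.resize(b,(350,350+0)) if 0 else cv2.copyMakeBorder(b,50,50,0,0,0)]))
```

```text
t 36.58 p [ 0.532  -0.3079  0.1801] w 0.0052 F [-0.2 -0.2 -1.4]
[[0.001, 0.998, -0.066], [-0.001, -0.066, -0.998], [-1.0, 0.001, 0.001]] q [-0.638  0.366  1.501 -0.     1.274 -0.572]
yaw -93.8
d turn 0.0001 | shift [ 0.021  0.148 -0.034] rows 1 each [ 0.021  0.148 -0.034]
[-0.0181254  -0.02446257  0.01686824]
```

View pics/hang2.png

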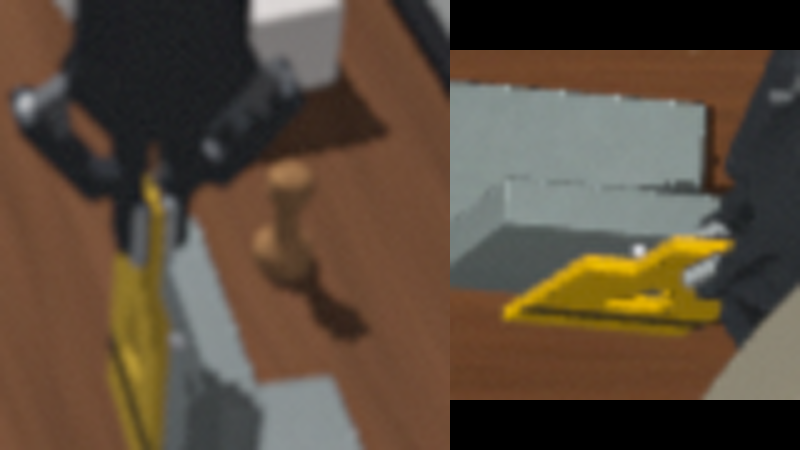

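Nothing touching yet: plate edge at (150,300) in the side panel is just short of the screw at (175,340). I centre sideways and push forward in small steps.

{"method": "arm_command", "body": {"series": "0.02 0 -0.03 0 0 0 -0.9;0 0 0 0 0 0 -0.9;0 0.04 0 0 0 0 -0.9;0 0.04 0 0 0 0 -0.9;0 0 0 0 0 0 -0.9;0 0 0 0 0 0 -0.9"}}

```text
clock: 37.18
position: [0.5401, -0.3054, 0.1772]
ee_rot: [0.483, 0.516, 0.483, -0.516]
contact_force: [-0.1, 0.1, -2.3]
width: 0.0053
```

{"method": "arm_command", "body": {"series": "0 0.03 0 0 0 0 -0.9;0 0.03 0 0 0 0 -0.9;0 0 0 0 0 0 -0.9;0 0 0 0 0 0 -0.9"}}

```text
clock: 37.52
position: [0.5459, -0.3058, 0.1772]
ee_rot: [0.483, 0.516, 0.483, -0.516]
contact_force: [-0.0, -0.1, -0.9]
width: 0.0054
```

{"method": "arm_command", "body": {"series": "0 0.02 0 0 0 0 -0.9;0 0 0 0 0 0 -0.9;0 0 0 0 0 0 -0.9"}}

```text
clock: 37.77
position: [0.5477, -0.3058, 0.1773]
ee_rot: [0.483, 0.516, 0.483, -0.516]
contact_force: [-0.3, 0.7, -1.0]
width: 0.0055
```

{"method": "arm_command", "body": {"series": "0 0.02 0 0 0 0 -0.9;0 0 0 0 0 0 -0.9;0 0 0 0 0 0 -0.9"}}

```text
clock: 38.02
position: [0.5498, -0.306, 0.1773]
ee_rot: [0.483, 0.516, 0.483, -0.516]
contact_force: [1.5, -0.3, -1.4]
width: 0.0055
```

{"method": "arm_command", "body": {"series": "0 0.02 0 0 0 0 -0.9;0 0 0 0 0 0 -0.9;0 0 0 0 0 0 -0.9"}}

```text
clock: 38.27
position: [0.5511, -0.306, 0.1772]
ee_rot: [-0.483, -0.516, -0.484, 0.517]
contact_force: [-1.8, -0.6, -1.0]
width: 0.0054
```

{"method": "arm_command", "body": {"series": "0 -0.03 0 0 0 0 -0.9;0 0 0.03 0 0 0 -0.9;0 0 0.03 0 0 0 -0.9;0 0 0 0 0 0 -0.9;0 0 0 0 0 0 -0.9"}}

```text
clock: 38.68
position: [0.5485, -0.3123, 0.1773]
ee_rot: [0.483, 0.517, 0.483, -0.516]
contact_force: [0.5, 0.1, -2.1]
width: 0.0052
```

{"method": "arm_command", "body": {"series": "0 0 0.02 0 0 0 -0.9;0 0 0 0 0 0 -0.9;0 0 0 0 0 0 -0.9"}}

```text
clock: 38.93
position: [0.5482, -0.314, 0.1773]
ee_rot: [0.483, 0.516, 0.483, -0.516]
contact_force: [0.5, 0.3, -2.5]
width: 0.0053
```

{"method": "arm_command", "body": {"series": "0 0 0.02 0 0 0 -0.9;0 0 0 0 0 0 -0.9;0 0 0 0 0 0 -0.9"}}

```text
clock: 39.18
position: [0.548, -0.316, 0.1772]
ee_rot: [0.483, 0.516, 0.483, -0.516]
contact_force: [-0.3, 0.6, -0.9]
width: 0.0056
```

{"method": "arm_command", "body": {"series": "0 0 0.02 0 0 0 -0.9;0 0 0 0 0 0 -0.9;0 0 0 0 0 0 -0.9"}}

```text
clock: 39.43
position: [0.5479, -0.318, 0.1773]
ee_rot: [0.483, 0.516, 0.483, -0.516]
contact_force: [-0.0, 0.4, -1.8]
width: 0.0054
```

{"method": "arm_command", "body": {"series": "0 0 0.015 0 0 0 -0.9;0 0 0 0 0 0 -0.9;0 0 0 0 0 0 -0.9"}}

```text
clock: 39.68
position: [0.5478, -0.3187, 0.1771]
ee_rot: [0.483, 0.517, 0.483, -0.516]
contact_force: [1.2, 2.8, -1.6]
width: 0.0055
```

{"method": "arm_command", "body": {"series": "0 0 0.015 0 0 0 -0.9;0 0 0 0 0 0 -0.9;0 0 0 0 0 0 -0.9"}}

```text
clock: 39.93
position: [0.5477, -0.3197, 0.177]
ee_rot: [0.482, 0.517, 0.484, -0.516]
contact_force: [0.9, 4.9, -1.2]
width: 0.0056
```

Run:
```python
from plan import *
state()
snap("side","sh3",(305,220,385,300),7);snap("top","th3",(390,145,460,215),5)
a=cv2.imread("pics/sh3.png");b=cv2.imread("pics/th3.png");cv2.imwrite("pics/hang3.png",np.hstack([cv2.resize(a,(450,450)),cv2.copyMakeBorder(b,50,50,0,0,0)]))
```

```text
t 39.93 p [ 0.5477 -0.3197  0.177 ] w 0.0056 F [ 0.9  4.9 -1.2]
[[-0.0, 0.998, -0.067], [0.003, -0.067, -0.998], [-1.0, -0.0, -0.003]] q [-0.639  0.397  1.458  0.002  1.289 -0.573]
```

View pics/hang3.png

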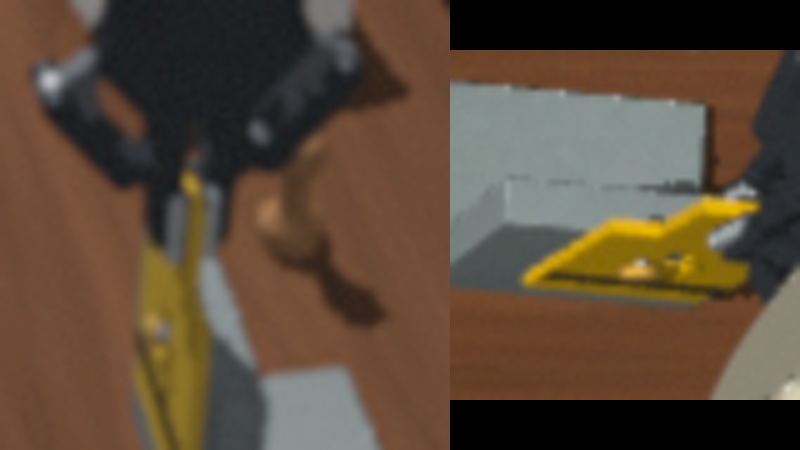

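The brass head is now in front of the plate, at (158,328) in the side panel and (640,268) in the top panel. Plate edge contact came at y = -0.3184. Now I probe the other side.

{"method": "arm_command", "body": {"series": "0 0 -0.09 0 0 0 -0.9;0 0 -0.09 0 0 0 -0.9;0 0 0 0 0 0 -0.9;0 0 0 0 0 0 -0.9"}}

```text
clock: 40.37
position: [0.549, -0.303, 0.1776]
ee_rot: [-0.484, -0.516, -0.483, 0.516]
contact_force: [-0.0, 0.3, -2.0]
width: 0.0056
```

{"method": "arm_command", "body": {"series": "0 0 -0.015 0 0 0 -0.9;0 0 0 0 0 0 -0.9;0 0 0 0 0 0 -0.9"}}

```text
clock: 40.62
position: [0.549, -0.3018, 0.1774]
ee_rot: [-0.483, -0.516, -0.483, 0.516]
contact_force: [-0.4, -0.1, -1.2]
width: 0.0053
```

{"method": "arm_command", "body": {"series": "0 0 -0.015 0 0 0 -0.9;0 0 0 0 0 0 -0.9;0 0 0 0 0 0 -0.9"}}

```text
clock: 40.87
position: [0.5491, -0.3006, 0.1773]
ee_rot: [-0.483, -0.516, -0.483, 0.517]
contact_force: [-0.8, -0.9, -2.3]
width: 0.0053
```

{"method": "arm_command", "body": {"series": "0 0 -0.015 0 0 0 -0.9;0 0 0 0 0 0 -0.9;0 0 0 0 0 0 -0.9"}}

```text
clock: 41.12
position: [0.5492, -0.2997, 0.1773]
ee_rot: [-0.484, -0.516, -0.482, 0.517]
contact_force: [-0.0, -5.1, -3.3]
width: 0.0054
```

{"method": "arm_command", "body": {"series": "0 0 0.055 0 0 0 -0.9;0 0 0.055 0 0 0 -0.9;0 0 0 0 0 0 -0.9;0 0 0 0 0 0 -0.9;0.04 0 0 0 0 0 -0.9;0.04 0 0 0 0 0 -0.9;0 0 0 0 0 0 -0.9;0 0 0 0 0 0 -0.9"}}

```text
clock: 41.78
position: [0.5482, -0.3089, 0.1687]
ee_rot: [0.483, 0.516, 0.484, -0.516]
contact_force: [1.0, 0.4, -0.9]
width: 0.0054
```

{"method": "arm_command", "body": {"series": "0.03 0 0 0 0 0 -0.9;0.03 0 0 0 0 0 -0.9;0 0 0 0 0 0 -0.9;0 0 0 0 0 0 -0.9"}}

```text
clock: 42.12
position: [0.5483, -0.3092, 0.1629]
ee_rot: [-0.483, -0.516, -0.483, 0.516]
contact_force: [-0.6, 0.4, -2.0]
width: 0.0056
```

{"method": "arm_command", "body": {"series": "0.03 0 0 0 0 0 -0.9;0.03 0 0 0 0 0 -0.9;0 0 0 0 0 0 -0.9;0 0 0 0 0 0 -0.9"}}

```text
clock: 42.45
position: [0.5483, -0.3093, 0.1569]
ee_rot: [-0.483, -0.516, -0.483, 0.516]
contact_force: [-0.8, 0.9, -0.8]
width: 0.0053
```

{"method": "arm_command", "body": {"series": "0.02 0 0 0 0 0 -0.9;0 0 0 0 0 0 -0.9;0 0 0 0 0 0 -0.9"}}

```text
clock: 42.7
position: [0.5484, -0.3094, 0.1552]
ee_rot: [0.483, 0.516, 0.483, -0.516]
contact_force: [-0.0, -0.1, -1.8]
width: 0.0056
```

{"method": "arm_command", "body": {"series": "0.015 0 0 0 0 0 -0.9;0 0 0 0 0 0 -0.9;0 0 0 0 0 0 -0.9"}}

```text
clock: 42.95
position: [0.5487, -0.3095, 0.154]
ee_rot: [0.483, 0.516, 0.483, -0.516]
contact_force: [1.0, 0.1, -0.3]
width: 0.0054
```

{"method": "arm_command", "body": {"series": "0.015 0 0 0 0 0 -0.9;0 0 0 0 0 0 -0.9;0 0 0 0 0 0 -0.9;0 0 0 0 0 0 -0.9"}}

```text
clock: 43.28
position: [0.5487, -0.3096, 0.1537]
ee_rot: [0.484, 0.517, 0.482, -0.516]
contact_force: [-0.9, 0.9, 5.6]
width: 0.0051
```

{"method": "arm_command", "body": {"series": "0.015 0 0 0 0 0 -0.9;0 0 0 0 0 0 -0.9;0 0 0 0 0 0 -0.9;0 0 0 0 0 0 -0.9"}}

```text
clock: 43.62
position: [0.5488, -0.3096, 0.1535]
ee_rot: [0.484, 0.517, 0.482, -0.516]
contact_force: [-1.9, 2.3, 11.6]
width: 0.0057
```

It is seated: upward force rises at TCP z = 0.1537, against a predicted 0.1533. I relieve the press, release and withdraw upward.

{"method": "arm_command", "body": {"series": "-0.025 0 0 0 0 0 -0.9;0 0 0 0 0 0 -0.9;0 0 0 0 0 0 -0.7;0 0 0 0 0 0 -0.5;0 0 0 0 0 0 -0.4;0 0 0 0 0 0 -0.4;0 0 0 0 0 0 -0.4;0 0 0 0 0 0 -0.4"}}

```text
clock: 44.28
position: [0.5485, -0.3094, 0.1531]
ee_rot: [0.483, 0.516, 0.483, -0.516]
contact_force: [-0.2, 0.2, 0.2]
width: 0.0255
```

{"method": "arm_command", "body": {"series": "-0.1 0 0 0 0 0 -0.4;-0.1 0 0 0 0 0 -0.4;-0.2 0 0 0 0 0 -0.4;-0.3 0 0 0 0 0 -0.4;-0.3 0 0 0 0 0 -0.4;0 -0.3 0 0 0 0 -0.4;0 -0.3 0 0 0 0 -0.4;0 -0.3 0 0 0 0 -0.4;0 -0.3 -0.2 0 0 0 -0.4;0 -0.3 -0.2 0 0 0 -0.4;0 0 0 0 0 0 -0.4;0 0 0 0 0 0 -0.4"}}

```text
clock: 45.28
position: [0.4004, -0.2587, 0.255]
ee_rot: [0.484, 0.517, 0.482, -0.516]
contact_force: [-1.0, -0.4, 1.2]
width: 0.0253
```

Run:
```python
from plan import *
from boxes import boxes
state()
im=snap("top","fin_t",(85,95,475,275),2.05);snap("side","fin_s",(200,130,400,310),2)
boxes(im,(85,160,200,275))
a=cv2.imread("pics/fin_s.png");r=cv2.imread("pics/fin_t_raw.png")[140:220,380:470];b=cv2.resize(r,(400,360),interpolation=cv2.INTER_CUBIC)
s=cv2.imread("pics/fin_s_raw.png")[220:300,310:400];s=cv2.resize(s,(400,360),interpolation=cv2.INTER_CUBIC)
cv2.imwrite("pics/final.png",np.hstack([s,b]))
```

```text
t 45.28 p [ 0.4004 -0.2587  0.255 ] w 0.0253 F [-1.  -0.4  1.2]
[[0.002, 0.998, -0.067], [-0.002, -0.067, -0.998], [-1.0, 0.002, 0.001]] q [-0.72   0.111  1.66   0.     1.368 -0.653]
box2 rect c [430. 262.] size [64. 47.] long-axis yaw 1 label c [429.4 263.3] lsize [34. 22.] lyaw 1
box3 rect c [430. 363.] size [64. 47.] long-axis yaw 0 label c [430.6 365.1] lsize [39. 25.] lyaw 1
box4 rect c [516. 358.] size [63. 45.] long-axis yaw 1 label c [518.4 359.7] lsize [36. 21.] lyaw 4
box1 rect c [523. 267.] size [67. 45.] long-axis yaw 1 label c [523.7 266.8] lsize [56. 27.] lyaw 12
```

View pics/final.png

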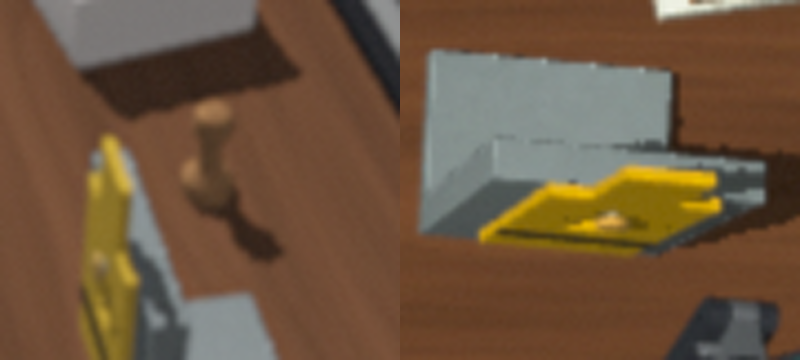

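View pics/fin_t.png

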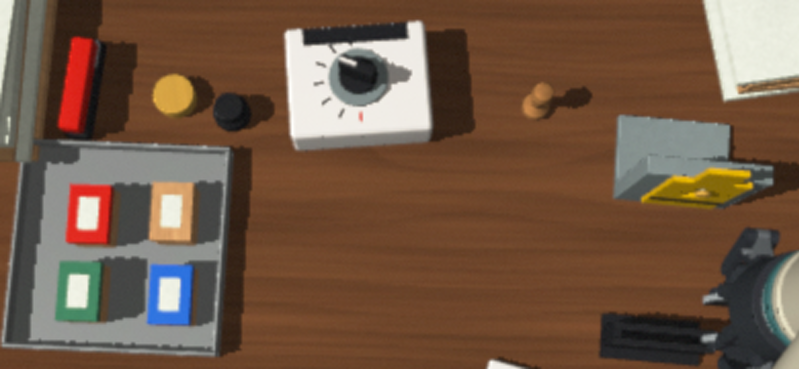

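Final views: the plate hangs flat on the board with the head in front at the slot's end (615,218 in the close-up). All four boxes are upright in the tray, the pointer is at the fifth tick (347,62), and the stand is empty. The gripper touches nothing, so I hand in.

```bash
python3 -c "
from rig import ticket
print(ticket.sign_off())"
```

```text
the job is handed in; nothing more can be done
None
```

The job is done and handed in at about 45 s of the 210 s allowed. The sign-off reports no verdict.

- **Boxes:** all four were there and now stand upright on the tray floor, clear of each other and the walls. The last picture puts them within a few millimetres of their planned places. I saw no box knocked aside during the run.
- **Selector:** I turned it back until the moment jumped to about 1.4 N m at the end stop, then forward 2.0 rad. The pointer sits at the fifth mark counting the red one, which is four clicks.
- **Plate:** the screw head went through the opening. I centred the slot by touching the screw's shank on both sides, at y = -0.318 and -0.300, and found the image estimate about 4 mm off. I then lowered the plate until it bore on the screw at TCP height 0.1537 m, against a predicted 0.1533 m. After release it hangs flat on the board with the head in front.
- **Other desk things:** the stapler, paperweight, loupe and stamp look unmoved in the last picture. I never touched the cup or the eraser, but that picture did not show them fully.

No check failed. The slot offset above was the only disagreement, and it was corrected before lowering.

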